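# Pack the finished phone accessories into their gift boxes

## Robot

A 6-joint arm with a two-finger parallel gripper is mounted at the origin on the work surface. World frame = base frame: x ahead of the robot, y to its left, z up, the work surface at z = 0. Lengths are in mm, angles in rad, forces in N, time in s.
With the tool pointing down it reaches from about 350 to 1000 mm from the base axis. Payload 7.1 kg.
Tool frame: the origin (TCP) lies midway between the tips of the shut fingers; the grasp point (between the pads) lies 19 mm behind it; z points along the fingers, y is the direction in which the jaws open and shut (so a half turn about z gives the same grasp; the last joint's range is limited). The gripper opens to 85 mm and grips with 20 to 120 N. Pads are 22 mm wide; open, the fingers measure 114 mm over their backs; the gripper's body (76 mm by 85 mm) begins 54 mm behind the grasp point. The pads swing forward as they close: fully open they stand 13 mm farther back than shut.
Start: joints at [-1.209, 0.423, 1.63, -0, 1.089, -0.019], TCP at [232.306, -580.206, 231.319] pointing down, gripper open.
Joint ranges: [-3, 3], [-0.9, 2.11], [0.09, 2.58], [-1.31, 4.45], [0.11, 2.69], [-2.54, 2.54]. Speed limits (rad/s): [2.39, 2.39, 3.01, 3.14, 3.14, 3.14].

## Interface

Orientations are given as a unit quaternion [w, x, y, z].
In Python, from bench import robot gives the robot as it stands.
- The arm moves only by the shell command python3 -m creep 'ROWS' [FORCE]. ROWS is JSON, a list of rows, each an object with "delta_pos": the shift along the tool's x, y, z in cm, a list of three; "rot": the turn, a rotation vector about the tool's x, y, z in degrees, a list of three; "claw": the finger opening in cm, from 0 to 8.54. In form: [{"delta_pos": [dx, dy, dz], "rot": [ax, ay, az], "claw": claw}, ...]. A call has exactly 8 rows; each row is the pose to reach, as a shift and turn from the pose commanded when the call began, along the tool's axes at that moment; what a row does not reach only later rows make up. A row lasts 1/12 s, in which the tool goes at most 41.7 mm and 7.16 degrees, less where a joint would pass 70% of its speed; a pose out of reach is approached as far as the arm can. A call with a gripper value outside its range is refused whole. The fingers move at their own pace and stop on an object; FORCE is the grip in N (left out, the last holds). Time passes only in rows, so rows that repeat a pose let the fingers close, or fill a call up. It gives the time, the measured TCP pose, the force and the opening at its end, in the units of the state.
- robot.read_state(): the state, without advancing time (a new reading comes with each control period).
- robot.read_camera(name): name is "scene" or "top" or "wrist"; returns a dict with "color" (384x512x3 uint8, blue, green, red), "fx", "fy", "cx", "cy" (pixels), "k1" (the pictures are not rectified: a ray, as slopes to the right and down, at radius r is drawn at 1 + k1 r^2 times it, then the intrinsics apply), "extrinsics" (4x4, takes a point from camera to world coordinates); the wrist camera has in their place "T_tool_cam" (4x4, takes a point from camera to tool coordinates, whose origin is the TCP and whose axes are the flange's). Camera axes: x right, y up, looking along -z (the intrinsics and any distortion apply to the point x, -y, -z); pixel columns grow to the right and rows downward; lengths in mm; the calibration is good to about 2 mm. A picture is of the moment at which its call begins: read the wrist's pose just before it. There is no depth.
- robot.job_done(): hands the job in, once; it reports no verdict.
The state is a dict: "time": time; "qpos": joint angles; "qvel": joint speeds; "effort": joint torques, N m; "tool_pos": TCP position; "tool_rot": TCP orientation; "wrist_force": force on the tool from outside, world axes, zero at the start; "wrist_torque": the same for the moment, N m; "gripper_width": finger opening in mm.
Only numpy, scipy, OpenCV 4.12 (cv2) and the standard library are available. Lean on these libraries where they do the work, as an engineer would, in place of code of your own. Each camera call takes 0.05 s, during which the arm holds its last target.

## Task

Pick out the four finished products on the packing bench (the phone mount with the round suction foot, the phone mount with the square foot, the oblong speaker and the cylindrical speaker) and pack each in the open white box whose pocket is made for its shape and size: set it down gently, upright and fully down in the pocket. Leave the unfinished parts, the bare suction foot and the loose mount head, where they are.

Things in the scene. Friction and masses are not known exactly. Their poses are not given: they have to be found in the camera images.
- suction_mount: finished phone mount with a round suction foot, 82 mm tall, about 0.14 kg: black foot of diameter 68 mm (23 mm high, a short lever on it within that diameter), 16 mm stem on the axis, and on top a level round head of diameter 42 mm, 10 mm thick (72 to 82 mm above its underside; below the head the neck is 24 mm wide) with a steel face. Can be gripped by the head. Origin: centre of its underside, z up.
- square_mount: finished phone mount with a square foot, 66 mm tall, about 0.12 kg: dark foot 58 x 58 mm, 11 mm high, thin stem, and on top a level square head 40 x 40 mm, 10 mm thick (56 to 66 mm above its underside; neck below it 24 mm wide), its sides parallel to those of the foot. Can be gripped by the head, across two flat sides. Origin: centre of its underside, z up, x and y along its sides.
- bar_speaker: finished oblong loudspeaker, dark grey box 44 mm (its x) x 100 mm (its y), 54 mm tall, about 0.22 kg, standing on rubber feet, dotted grille on its -x face, row of four buttons on top. Origin: centre of its underside, z up. Either way round suits its box.
- round_speaker: finished cylindrical loudspeaker, upright, diameter 46 mm, 69 mm tall, about 0.18 kg, grey with black bands and one short black bar button on top. Origin: centre of its underside, z up.
- box_big_round: fixed white gift-box base of 3 mm board, open at the top, with a grey moulded insert and one pocket in its middle, dark pocket floor. 118 x 118 mm; round pocket of diameter 86 mm, for the mount with the suction foot. Rim 24 mm, insert top 20 mm and pocket floor 4 mm above the bench. Origin: under the middle of the pocket, at bench level; z up, x and y along its sides.
- box_square: fixed white gift-box base of 3 mm board, open at the top, with a grey moulded insert and one pocket in its middle, dark pocket floor. 108 x 108 mm; square pocket 76 x 76 mm, sides parallel to the box, for the mount with the square foot. Rim 24 mm, insert top 20 mm and pocket floor 4 mm above the bench. Origin: under the middle of the pocket, at bench level; z up, x and y along its sides.
- box_oblong: fixed white gift-box base of 3 mm board, open at the top, with a grey moulded insert and one pocket in its middle, dark pocket floor. 92 mm (its x) x 142 mm (its y); oblong pocket 60 mm (x) x 116 mm (y), for the oblong speaker. Rim 24 mm, insert top 20 mm and pocket floor 4 mm above the bench. Origin: under the middle of the pocket, at bench level; z up, x and y along its sides.
- box_small_round: fixed white gift-box base of 3 mm board, open at the top, with a grey moulded insert and one pocket in its middle, dark pocket floor. 96 x 96 mm; round pocket of diameter 64 mm, for the cylindrical speaker. Rim 24 mm, insert top 20 mm and pocket floor 4 mm above the bench. Origin: under the middle of the pocket, at bench level; z up, x and y along its sides.
- bare_foot: unfinished part that stays on the bench: a round suction foot of diameter 68 mm like that of the finished mount, but with no head, only a stub, 28 mm tall. Origin: centre of its underside.
- loose_head: unfinished part that stays on the bench: a lone round mount head, a disc of diameter 42 mm, 10 mm thick, steel face up. Origin: centre of its underside.
Not all that is in view belongs to the job. Leave any green look-alike of the box_oblong alone.

How it is judged:
By the outcome, as a careful person would: the job done as asked, in the order asked, and still so for the second after the job is handed in, with the robot touching nothing.
It also fails if it takes over 96 s, if anything falls off the work surface, if the arm or the gripper's body presses on something with over 40 N, if the wrist force passes 120 N, or if a joint passes its speed limit or range.

## Working session

There is one attempt and no reset: what is moved stays moved. The work goes in short steps, Python scripts to look and compute and a shell command to move; the robot and the scene stay as the last step left them, time stands still between calls to the robot, and variables do not carry over. Pictures are saved under pics/ and viewed, and the job is handed in when it is done.

```bash
ls; mkdir -p pics; python3 - <<'E'
from bench import robot
import cv2
s=robot.read_state(); print({k:s[k] for k in('time','tool_pos','tool_rot','gripper_width','wrist_force')})
for n in("scene","top","wrist"):
    c=robot.read_camera(n); cv2.imwrite(f"pics/{n}0.png",c["color"])
    print(n,c["fx"],c["cx"],c["cy"],c["k1"],c.get("extrinsics",c.get("T_tool_cam")))
E
```

```text
pics
{'time': 0.0, 'tool_pos': array([ 232.11203773, -579.73039152,  230.54314363]), 'tool_rot': array([-7.37029694e-04,  9.81930344e-01,  1.89241219e-01, -1.34703372e-04]), 'gripper_width': 85.18030879418345, 'wrist_force': array([ 0.4559797 ,  0.67961287, -0.12430192])}
scene 499.1811746617337 262.01509116614636 200.56079385728637 -0.021729401485643653 [[-2.34978572e-01 -7.82574282e-01  5.76508945e-01  1.29993473e+03]
 [ 9.71850241e-01 -1.99586329e-01  1.25189478e-01  1.49043893e+02]
 [ 1.70932385e-02  5.89697203e-01  8.07443515e-01  1.09421743e+03]
 [ 0.00000000e+00  0.00000000e+00  0.00000000e+00  1.00000000e+00]]
top 486.7288620407868 250.77824169105176 183.81713370952735 -0.1343242546169006 [[ 2.39721320e-02  9.98748383e-01 -4.38976658e-02  4.46877435e+02]
 [-9.99685570e-01  2.42714199e-02  6.29753163e-03  1.61937858e+01]
 [ 7.35510821e-03  4.37328978e-02  9.99016184e-01  1.44937739e+03]
 [ 0.00000000e+00  0.00000000e+00  0.00000000e+00  1.00000000e+00]]
wrist 326.48910819565197 260.4330470577682 194.67597056622233 -0.08269876888415355 [[-2.74672649e-04  9.59949862e-01  2.80171711e-01  7.08928193e+01]
 [ 9.99998526e-01  7.38563099e-04 -1.55016115e-03  3.35551341e-01]
 [-1.69500147e-03  2.80170872e-01 -9.59948649e-01 -1.42453170e+02]
 [ 0.00000000e+00  0.00000000e+00  0.00000000e+00  1.00000000e+00]]
```

View pics/scene0.png

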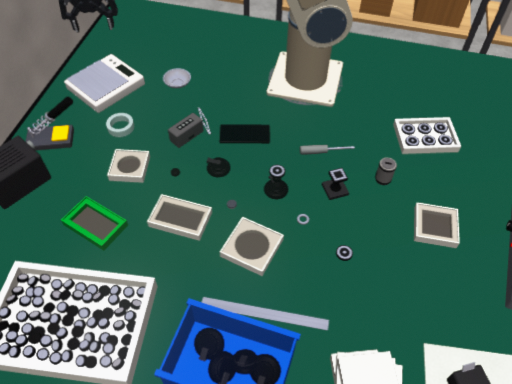

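View pics/top0.png

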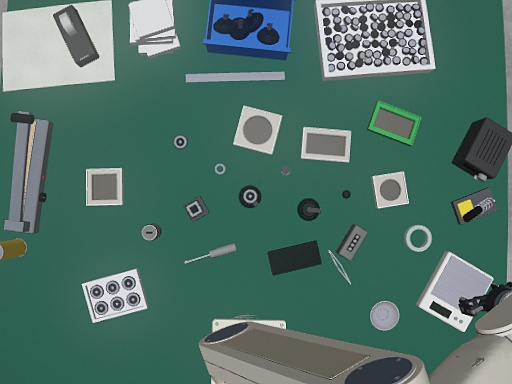

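View pics/wrist0.png

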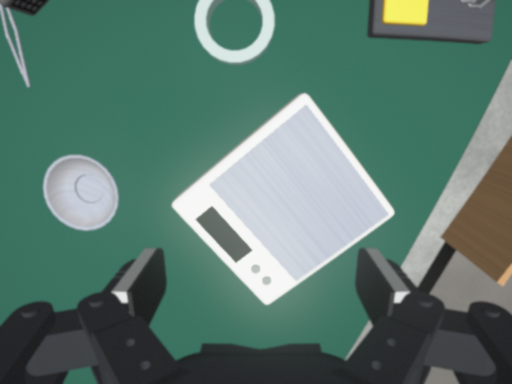

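The scene view shows all six parts and five box bases, the green look-alike among them. In the top view:
- suction mount about (250,196)
- square mount (196,208)
- bar speaker (352,242)
- round speaker (150,232)
- boxes: big round (258,130), square (104,187), oblong (327,144), small round (390,190)
- bare foot (308,209) and loose head (180,142)

Next I'll measure these.

```bash
cat > h.py <<'E'
import numpy as np, cv2
from bench import robot
from scipy.spatial.transform import Rotation as R
def cam(n):
    s=robot.read_state(); c=robot.read_camera(n)
    if "T_tool_cam" in c:
        T=np.eye(4); T[:3,:3]=R.from_quat(s["tool_rot"],scalar_first=True).as_matrix(); T[:3,3]=s["tool_pos"]
        c["E"]=T@np.array(c["T_tool_cam"])
    else: c["E"]=np.array(c["extrinsics"])
    c["K"]=np.array([[c["fx"],0,c["cx"]],[0,c["fy"],c["cy"]],[0,0,1]]); c["D"]=np.array([c["k1"],0,0,0.])
    return c
def px2w(c,px,z):
    u=cv2.undistortPoints(np.array(px,float).reshape(-1,1,2),c["K"],c["D"]).reshape(-1,2)
    d=np.c_[u[:,0],-u[:,1],-np.ones(len(u))]@c["E"][:3,:3].T
    o=c["E"][:3,3]
    return o+d*((z-o[2])/d[:,2])[:,None]
def w2px(c,p):
    q=(np.array(p,float).reshape(-1,3)-c["E"][:3,3])@c["E"][:3,:3]
    q=q*[1,-1,-1]
    return cv2.projectPoints(q,np.zeros(3),np.zeros(3),c["K"],c["D"])[0].reshape(-1,2)
def goto(x,y,z,yaw):
    """delta to tool pointing down with jaw axis (tool y) at angle yaw (world, mod pi)"""
    s=robot.read_state(); M=R.from_quat(s["tool_rot"],scalar_first=True)
    best=None
    for k in (-1,0,1,2):
        a=yaw+k*np.pi
        yv=np.array([np.cos(a),np.sin(a),0]); zv=np.array([0,0,-1.]); xv=np.cross(yv,zv)
        r=(M.inv()*R.from_matrix(np.c_[xv,yv,zv])).as_rotvec(degrees=True)
        if best is None or np.linalg.norm(r)<np.linalg.norm(best): best=r
    d=M.inv().apply(np.array([x,y,z])-s["tool_pos"])/10
    print("t%.2f"%s["time"],"pos",s["tool_pos"].round(1),"delta_pos",d.round(2),"rot",best.round(2),"q",np.round(s["qpos"],2),"w",round(s["gripper_width"],1),"F",s["wrist_force"].round(1))
E
python3 - <<'E'
from h import *
c=cam("top"); im=c["color"]
cv2.imwrite("pics/topA.png",cv2.resize(im[90:270,70:270],None,fx=4,fy=4,interpolation=cv2.INTER_CUBIC)[:600])
cv2.imwrite("pics/topB.png",cv2.resize(im[90:270,230:430],None,fx=4,fy=4,interpolation=cv2.INTER_CUBIC)[:600])
cv2.imwrite("pics/topC.png",cv2.resize(im[190:280,300:430],None,fx=6,fy=6,interpolation=cv2.INTER_CUBIC))
# white boxes
hsv=cv2.cvtColor(im,cv2.COLOR_BGR2HSV)
m=((hsv[...,1]<60)&(hsv[...,2]>150)).astype(np.uint8)*255
cs,_=cv2.findContours(m,cv2.RETR_EXTERNAL,cv2.CHAIN_APPROX_NONE)
for k in cs:
    if cv2.contourArea(k)<300: continue
    w=px2w(c,k.reshape(-1,2),24)[:,:2].astype(np.float32)
    r=cv2.minAreaRect(w)
    if max(r[1])<170: print("px",k.reshape(-1,2).mean(0).round(),"rect",np.round(r[0],1),np.round(r[1],1),round(r[2],1))
d=((hsv[...,2]<110)&(hsv[...,1]<70)).astype(np.uint8)*255
cs,_=cv2.findContours(d,cv2.RETR_EXTERNAL,cv2.CHAIN_APPROX_NONE)
for k in cs:
    if cv2.contourArea(k)<80: continue
    p=k.reshape(-1,2)
    if not(80<p[:,1].mean()<270): continue
    w=px2w(c,p,0)[:,:2].astype(np.float32);r=cv2.minAreaRect(w)
    print("dark px",p.mean(0).round(),"rect z0",np.round(r[0],1),np.round(r[1],1),round(r[2],1))
E
```

```text
px [227. 376.] rect [-67.3  65.9] [154.7  45.1] 67.5
px [493. 368.] rect [ -16.6 -738.4] [161.6 139.8] 87.4
px [384. 312.] rect [ 128.5 -397.1] [87.2 85. ] 1.9
px [418. 238.] rect [ 360.7 -496.6] [77.1 77.6] 63.7
px [390. 189.] rect [ 503.2 -407.4] [98.3 97.3] 10.4
px [104. 186.] rect [491.6 443.3] [109.4 109.1] 3.7
px [326. 144.] rect [ 632.8 -212. ] [143.8  94.9] 86.8
px [257. 129.] rect [670.9  -8.3] [120.4 120.6] 76.6
px [160.  42.] rect [926.6 298.8] [ 57.  125.9] 19.8
px [401.  38.] rect [ 970.1 -449.1] [168.5 106.9] 66.5
px [149.  18.] rect [1002.2  322.5] [132.5 136.2] 6.4
dark px [294. 258.] rect z0 [ 294.4 -127.5] [ 69.6 148. ] 14.4
dark px [353. 242.] rect z0 [ 342.  -303.6] [18.8 57. ] 60.5
dark px [349. 245.] rect z0 [ 344.4 -298.7] [ 53.  102.7] 59.9
dark px [308. 210.] rect z0 [ 438.8 -166.2] [61.3 59.2] 46.4
dark px [195. 209.] rect z0 [432.8 169.3] [58.3 57.7] 32.4
dark px [478. 205.] rect z0 [ 459.9 -682.2] [ 77.3 137.6] 21.1
dark px [249. 196.] rect z0 [472.7   8.5] [62.5 59.6] 1.4
dark px [390. 190.] rect z0 [ 503.6 -413.7] [58.1 59.1] 45.4
dark px [ 42. 179.] rect z0 [514.5 639.6] [ 31.1 347.5] 82.8
dark px [483. 152.] rect z0 [ 636.6 -715. ] [148.4 188.3] 61.3
dark px [ 24. 168.] rect z0 [530.8 707.1] [369.5  75.8] 3.9
dark px [393. 121.] rect z0 [ 706.6 -424.7] [112.2  57. ] 70.4
```

View pics.

View pics/topA.png

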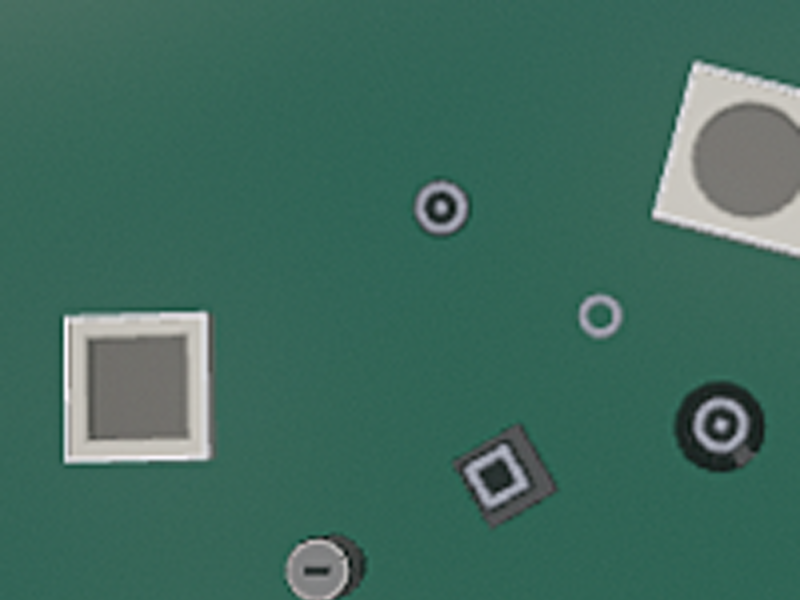

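View pics/topB.png

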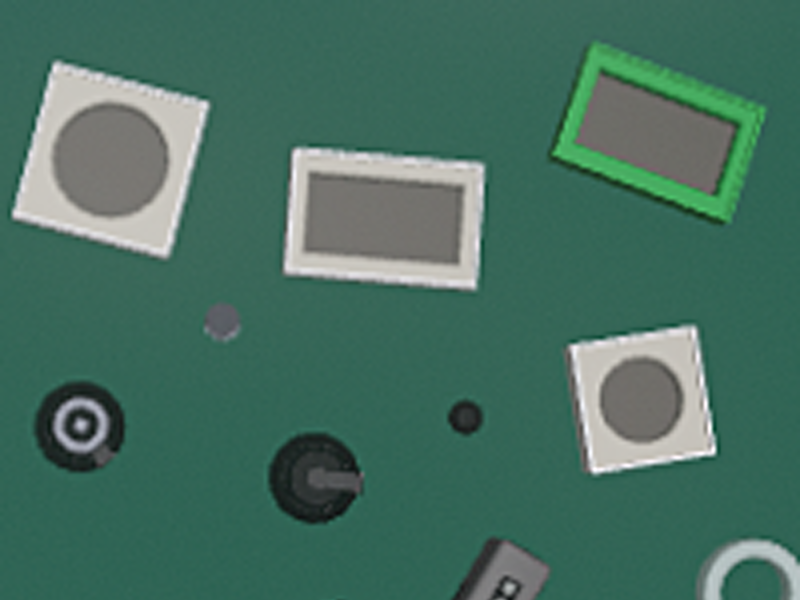

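View pics/topC.png

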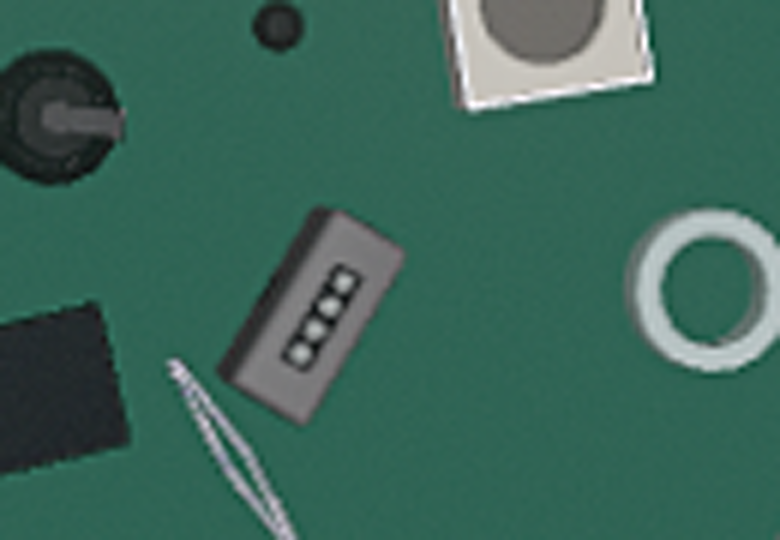

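The crops show the round speaker's top at about crop A (318,570) and the square mount's head rotated about 30° at (497,475). The bar speaker is rotated about 60°, with tweezers near its lower-left end. Next I'll measure the tops.

```bash
python3 - <<'E'
from h import *
c=cam("top"); im=c["color"]; hsv=cv2.cvtColor(im,cv2.COLOR_BGR2HSV)
def meas(name,x0,x1,y0,y1,mask,z,up=6):
    sub=cv2.resize(im[y0:y1,x0:x1],None,fx=up,fy=up,interpolation=cv2.INTER_CUBIC)
    h=cv2.cvtColor(sub,cv2.COLOR_BGR2HSV).astype(int)
    m=mask(h).astype(np.uint8)*255
    m=cv2.morphologyEx(m,cv2.MORPH_OPEN,np.ones((3,3)))
    cs,_=cv2.findContours(m,cv2.RETR_EXTERNAL,cv2.CHAIN_APPROX_NONE)
    k=max(cs,key=cv2.contourArea).reshape(-1,2)
    p=(k+.5)/up-.5+[x0,y0]
    w=px2w(c,p,z)[:,:2].astype(np.float32); r=cv2.minAreaRect(w)
    mo=cv2.moments(w.reshape(-1,1,2))
    print(name,"rect",np.round(r[0],1),np.round(r[1],1),round(r[2],1),"circ",np.round(cv2.minEnclosingCircle(w)[0],1),"eqd",round(2*np.sqrt(abs(mo['m00'])/np.pi),1),"px",p.mean(0).round(1))
lt=lambda v:(lambda h:(h[...,1]<75)&(h[...,2]>v))
dk=lambda h:(h[...,1]<75)&(h[...,2]<150)
ng=lambda h:(h[...,1]<80)
meas("suc ring",236,264,183,210,lt(95),82)
meas("suc foot",236,266,180,212,ng,10)
meas("sq ring",182,212,193,224,lt(115),66)
meas("sq foot",182,212,193,224,ng,11)
meas("round top",138,164,222,246,lt(95),69)
meas("bar top",335,372,222,264,lt(85),54)
meas("bar all",335,372,222,264,ng,0)
meas("head",170,190,132,152,ng,10)
meas("barefoot",295,320,196,222,ng,10)
for n,b in (("pk big",(236,280,107,152)),("pk sq",(88,122,170,204)),("pk obl",(303,352,127,161)),("pk small",(375,408,174,206))):
    meas(n,*b,dk,20); meas(n,*b,dk,4)
c=cam("scene"); im=c["color"]
print("scene")
meas("suc ring",262,292,164,182,lt(110),82)
meas("sq ring",325,350,167,184,lt(115),66)
meas("round top",374,400,154,172,lt(95),69)
E
```

```text
suc ring rect [473.6   9.4] [38.4 38.4] 46.4 circ [473.2   9.5] eqd 38.4 px [249.8 195.7]
suc foot rect [473.3   9.3] [63.1 62.1] 1.4 circ [472.4   9. ] eqd 62.3 px [249.9 197. ]
sq ring rect [433.  168.2] [36.  36.2] 31.8 circ [433.1 167.9] eqd 38.9 px [193.8 208.7]
sq foot rect [433.  167.8] [58.5 58.7] 31.9 circ [432.9 168. ] eqd 64.5 px [195.5 208.7]
round top rect [362.9 294.3] [45.6 46.2] 50.3 circ [362.9 293.9] eqd 45.6 px [148.8 232.1]
bar top rect [ 346.2 -291.5] [42.5 99.3] 59.9 circ [ 346.1 -291.3] eqd 71.6 px [353.3 242.3]
bar all rect [ 344.6 -299. ] [ 54.6 104.2] 59.9 circ [ 344.2 -299.3] eqd 83.3 px [351.7 241.8]
head rect [631.2 221.7] [41.5 41. ] 1.3 circ [631.3 221.3] eqd 41.3 px [179.9 141.5]
barefoot rect [ 439.  -164.8] [63.2 63. ] 48.6 circ [ 438.5 -166.4] eqd 62.3 px [308.4 210. ]
pk big rect [671.1  -8.1] [85.1 85.8] 1.4 circ [671.2  -8.1] eqd 85.3 px [257.2 129.5]
pk big rect [673.6  -8.4] [86.1 86.8] 1.4 circ [673.7  -8.4] eqd 86.3 px [257.2 129.5]
pk sq rect [491.3 443.3] [77.4 77.7] 2.6 circ [491.  443.2] eqd 86.2 px [103.9 186.5]
pk sq rect [491.8 448.1] [78.3 78.6] 2.6 circ [491.5 448. ] eqd 87.2 px [103.9 186.5]
pk obl rect [ 633.  -211.8] [117.  61.] 86.6 circ [ 632.9 -211.7] eqd 93.9 px [325.5 144.1]
pk obl rect [ 635.1 -214.4] [118.3  61.7] 86.6 circ [ 635.  -214.2] eqd 95.0 px [325.5 144.1]
pk small rect [ 502.9 -407.8] [64.1 63.6] 0.8 circ [ 502.9 -407.5] eqd 63.9 px [389.9 189.5]
pk small rect [ 503.5 -412.5] [64.9 64.3] 0.8 circ [ 503.5 -412.3] eqd 64.6 px [389.9 189.5]
scene
suc ring rect [471.    6.3] [37.5 37.8] 14.4 circ [470.8   6.5] eqd 37.6 px [276.8 170. ]
sq ring rect [430.6 165.1] [35.6 35.8] 31.5 circ [430.3 165.1] eqd 38.8 px [337.9 174. ]
round top rect [362.6 291.2] [45.5 45.7] 14.5 circ [362.2 291.1] eqd 45.7 px [387.8 163.4]
```

```bash
python3 - <<'E'
from h import *
goto(472.5,8.5,150,0)
E
```

```text
t0.30 pos [ 232.3 -580.1  231.1] delta_pos [ 44.18 -45.71   8.13] rot [-2.000e-02 -2.000e-02 -6.818e+01] q [-1.21  0.42  1.63 -0.    1.09 -0.02] w 85.3 F [ 0.2 -0.3 -0.5]
```

```bash
python3 -m creep '[{"delta_pos":[44.2,-45.7,5],"rot":[0,0,-68.2],"claw":8.5},{"delta_pos":[44.2,-45.7,5],"rot":[0,0,-68.2],"claw":8.5},{"delta_pos":[44.2,-45.7,5],"rot":[0,0,-68.2],"claw":8.5},{"delta_pos":[44.2,-45.7,5],"rot":[0,0,-68.2],"claw":8.5},{"delta_pos":[44.2,-45.7,5],"rot":[0,0,-68.2],"claw":8.5},{"delta_pos":[44.2,-45.7,5],"rot":[0,0,-68.2],"claw":8.5},{"delta_pos":[44.2,-45.7,5],"rot":[0,0,-68.2],"claw":8.5},{"delta_pos":[44.2,-45.7,5],"rot":[0,0,-68.2],"claw":8.5}]' 50; python3 -c "
from h import *
goto(472.5,8.5,150,0)"
```

```text
time: 0.97
tool_pos: [358.3, -270.8, 205.3]
tool_rot: [0.0, 0.769, 0.639, 0.0]
wrist_force: [1.1, -0.1, 0.4]
gripper_width: 85.0
t0.97 pos [ 358.3 -270.8  205.3] delta_pos [29.55  6.1   5.52] rot [  0.03   0.02 -10.56] q [-0.67  0.2   2.03  0.    0.91 -0.49] w 85.0 F [ 1.1 -0.1  0.4]
```

```bash
python3 -m creep '[{"delta_pos":[29.5,6.1,5.5],"rot":[0,0,-10.5],"claw":8.5},{"delta_pos":[29.5,6.1,5.5],"rot":[0,0,-10.5],"claw":8.5},{"delta_pos":[29.5,6.1,5.5],"rot":[0,0,-10.5],"claw":8.5},{"delta_pos":[29.5,6.1,5.5],"rot":[0,0,-10.5],"claw":8.5},{"delta_pos":[29.5,6.1,5.5],"rot":[0,0,-10.5],"claw":8.5},{"delta_pos":[29.5,6.1,5.5],"rot":[0,0,-10.5],"claw":8.5},{"delta_pos":[29.5,6.1,5.5],"rot":[0,0,-10.5],"claw":8.5},{"delta_pos":[29.5,6.1,5.5],"rot":[0,0,-10.5],"claw":8.5}]'; python3 -c "
from h import *
goto(472.5,8.5,52,0)
c=cam('wrist'); cv2.imwrite('pics/w1.png',c['color'])
print(w2px(c,[[472.5,8.5,82],[473,8.5,0]]))"
```

```text
time: 1.63
tool_pos: [475.1, 9.5, 149.7]
tool_rot: [0.0, 0.709, 0.706, 0.001]
wrist_force: [-0.4, -0.3, -0.2]
gripper_width: 84.9
t1.63 pos [475.1   9.5 149.7] delta_pos [-0.11 -0.27  9.77] rot [ 0.05 -0.04 -0.23] q [-0.01  0.33  2.02  0.    0.8  -0.  ] w 84.9 F [-0.4 -0.3 -0.2]
[[256.47172756 209.03361572]
 [257.96970838 180.28640036]]
```

View pics/w1.png

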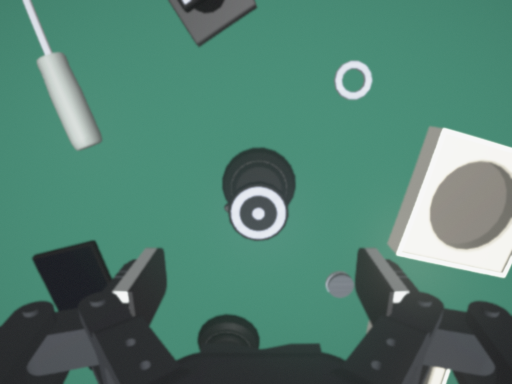

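The wrist picture shows the mount's head centred at (259,213), against a predicted (256.5,209). I'll convert that offset to world coordinates.

```bash
python3 -c "
from h import *
c=cam('wrist'); print(px2w(c,[[259,213]],82), px2w(c,[[353,80]],2), robot.read_state()['tool_pos'])
t=cam('top'); print(px2w(t,[[220,169]],2))
goto(473,8.5,52,0)"
```

```text
[[474.41656217   5.89984568  82.        ]] [[554.73969203  97.18290742   2.        ]] [474.35262899   7.931211   149.77036306]
[[552.44928404  99.86047204   2.        ]]
t1.78 pos [473.7   6.6 149.9] delta_pos [ 0.2  -0.06  9.79] rot [-0.03  0.01 -0.21] q [-0.01  0.33  2.02 -0.    0.8  -0.01] w 85.0 F [ 0.5 -0.1  0.1]
```

```bash
python3 -m creep '[{"delta_pos":[0.1,0,3],"rot":[0,0,0],"claw":8.5},{"delta_pos":[0.1,0,6],"rot":[0,0,0],"claw":8.5},{"delta_pos":[0.1,0,8.5],"rot":[0,0,0],"claw":8.5},{"delta_pos":[0.1,0,9.6],"rot":[0,0,0],"claw":8.5},{"delta_pos":[0.1,0,9.8],"rot":[0,0,0],"claw":8.5},{"delta_pos":[0.1,0,9.8],"rot":[0,0,0],"claw":8.5},{"delta_pos":[0.1,0,9.8],"rot":[0,0,0],"claw":7},{"delta_pos":[0.1,0,9.8],"rot":[0,0,0],"claw":5.5}]' 50; python3 -c "
from h import *
goto(473,7.5,52,0)
c=cam('wrist'); cv2.imwrite('pics/w2.png',c['color'])"
```

```text
time: 2.45
tool_pos: [474.7, 6.2, 53.5]
tool_rot: [0.001, 0.71, 0.705, 0.001]
wrist_force: [1.1, -0.0, 0.9]
gripper_width: 63.3
t2.45 pos [474.7   6.2  53.5] delta_pos [ 0.13 -0.17  0.15] rot [ 0.14  0.   -0.41] q [-0.01  0.51  2.06 -0.    0.57 -0.  ] w 63.3 F [ 1.1 -0.   0.9]
```

View pics/w2.png

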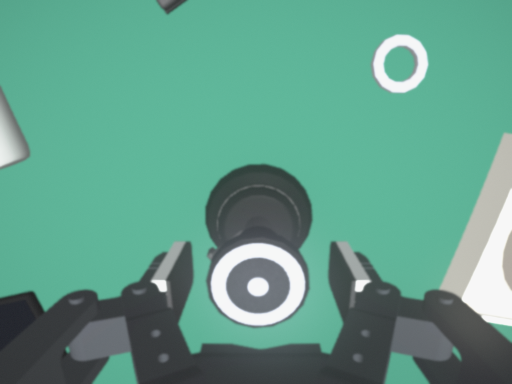

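The head sits centred between the pads at (258,283), with the fingers clear of the foot, so I'll close.

```bash
python3 -c "
from h import *
c=cam('wrist'); print(px2w(c,[[258.5,281]],82))"; python3 -m creep '[{"delta_pos":[0,0,0.1],"rot":[0,0,0],"claw":5},{"delta_pos":[0,0,0.1],"rot":[0,0,0],"claw":4.5},{"delta_pos":[0,0,0.1],"rot":[0,0,0],"claw":4},{"delta_pos":[0,0,0.1],"rot":[0,0,0],"claw":3},{"delta_pos":[0,0,0.1],"rot":[0,0,0],"claw":3},{"delta_pos":[0,0,0.1],"rot":[0,0,0],"claw":3},{"delta_pos":[0,0,0.1],"rot":[0,0,0],"claw":3},{"delta_pos":[0,0,0.1],"rot":[0,0,0],"claw":3}]' 50; python3 -c "
from h import *
goto(473,7.5,52,0)
c=cam('wrist'); cv2.imwrite('pics/w3.png',c['color'])"
```

```text
[[473.81790463   7.93266055  82.        ]]
time: 3.22
tool_pos: [473.8, 6.7, 51.8]
tool_rot: [0.0, 0.709, 0.705, 0.0]
wrist_force: [-2.5, -0.3, 8.4]
gripper_width: 40.1
t3.22 pos [473.8   6.7  51.8] delta_pos [ 0.08 -0.08 -0.02] rot [ 0.03  0.   -0.37] q [-0.01  0.51  2.06 -0.    0.57 -0.  ] w 40.1 F [-2.5 -0.3  8.4]
```

View pics/w3.png

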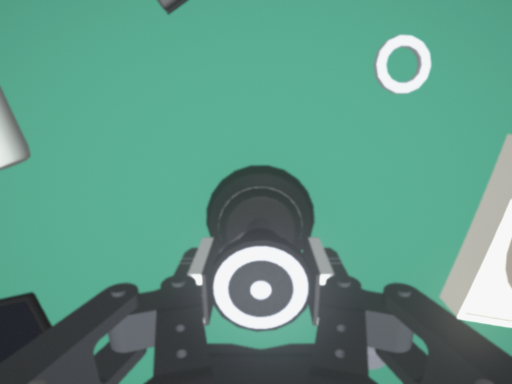

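Gripped at an opening of 40 mm with the pads around the head. I'll lift slowly and check.

```bash
python3 -m creep '[{"delta_pos":[0,0,-0.2],"rot":[0,0,0],"claw":3},{"delta_pos":[0,0,-0.6],"rot":[0,0,0],"claw":3},{"delta_pos":[0,0,-1.4],"rot":[0,0,0],"claw":3},{"delta_pos":[0,0,-2.5],"rot":[0,0,0],"claw":3},{"delta_pos":[0,0,-3.7],"rot":[0,0,0],"claw":3},{"delta_pos":[0,0,-4.6],"rot":[0,0,0],"claw":3},{"delta_pos":[0,0,-5.2],"rot":[0,0,0],"claw":3},{"delta_pos":[0,0,-5.4],"rot":[0,0,0],"claw":3}]' 50; python3 -c "
from h import *
goto(671.5,-8,106,0)
c=cam('wrist'); cv2.imwrite('pics/w4.png',c['color'])
c=cam('scene'); cv2.imwrite('pics/s4.png',cv2.resize(c['color'][120:280,200:400],None,fx=3,fy=3))
"
```

```text
time: 3.93
tool_pos: [474.3, 6.6, 106.6]
tool_rot: [0.001, 0.709, 0.705, 0.001]
wrist_force: [0.4, -1.1, -0.1]
gripper_width: 39.9
t3.93 pos [474.3   6.6 106.6] delta_pos [-1.33 19.72  0.11] rot [ 0.13  0.   -0.38] q [-0.01  0.41  2.04  0.    0.69 -0.  ] w 39.9 F [ 0.4 -1.1 -0.1]
```

View pics/w4.png

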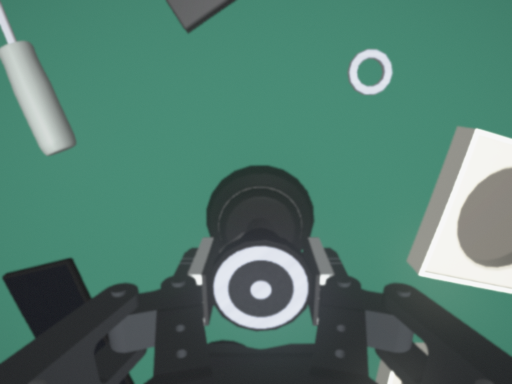

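View pics/s4.png

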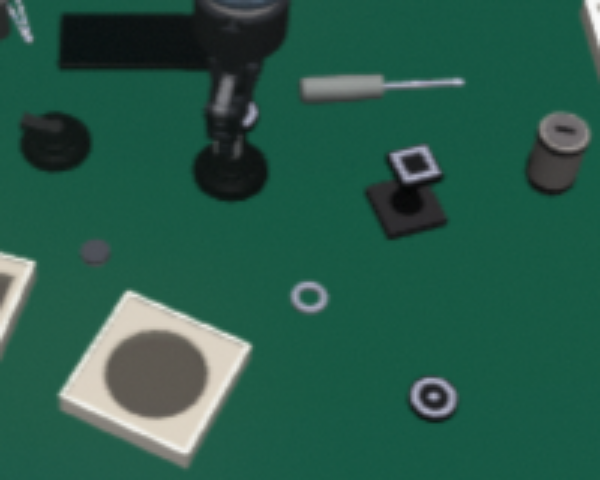

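The mount hangs straight in the grip, with the head at (261,287) in the wrist view as before lifting. Moving it over the big round box.

```bash
python3 -m creep '[{"delta_pos":[0,1,0],"rot":[0,0,0],"claw":3},{"delta_pos":[-0.2,3.5,0],"rot":[0,0,0],"claw":3},{"delta_pos":[-0.4,7,0],"rot":[0,0,0],"claw":3},{"delta_pos":[-0.7,10.5,0],"rot":[0,0,0],"claw":3},{"delta_pos":[-0.9,14,0],"rot":[0,0,0],"claw":3},{"delta_pos":[-1.2,17.2,0],"rot":[0,0,0],"claw":3},{"delta_pos":[-1.3,19.2,0],"rot":[0,0,0],"claw":3},{"delta_pos":[-1.3,19.7,0],"rot":[0,0,0],"claw":3}]' 50; python3 -c "
from h import *
goto(671.5,-8,58,0)
c=cam('wrist'); cv2.imwrite('pics/w5.png',c['color'])
s=robot.read_state()['tool_pos'];
for p in ([671.5,-8,20],[671.5,-8,82]): print(w2px(c,p))
"
```

```text
time: 4.7
tool_pos: [674.5, -8.1, 104.4]
tool_rot: [0.001, 0.71, 0.705, 0.001]
wrist_force: [0.2, -0.4, -0.4]
gripper_width: 39.7
t4.70 pos [674.5  -8.1 104.4] delta_pos [ 0.01 -0.31  4.64] rot [ 0.15  0.01 -0.4 ] q [-0.03  0.64  1.59 -0.    0.91 -0.02] w 39.7 F [ 0.2 -0.4 -0.4]
[[255.98096137 199.98443202]]
[[254.79748937 233.69811981]]
```

View pics/w5.png

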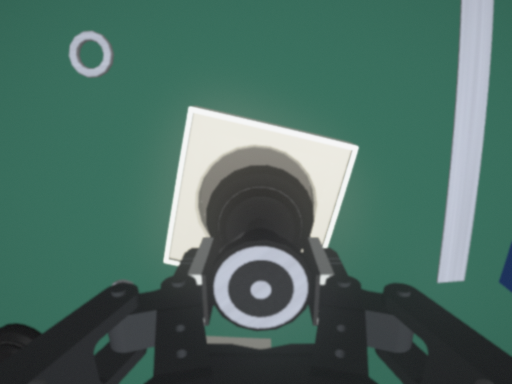

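```bash
python3 -c "
from h import *
c=cam('wrist'); p=px2w(c,[[191,107],[358,147],[164,263]],24); print(p, (p[1]+p[2])/2, np.linalg.norm(p[0]-p[1]),np.linalg.norm(p[0]-p[2]))
print(px2w(c,[[260.5,286]],135), px2w(c,[[207,218],[313,218]],70))
goto(671.5,-8,58,0)
"
```

```text
[[627.50568738  58.50960675  24.        ]
 [740.56341732  31.09454674  24.        ]
 [598.97355382 -56.5278632   24.        ]] [669.76848557 -12.71665823  24.        ] 116.33415583408062 118.52300256766138
[[673.09058695  -7.23083489 135.        ]] [[642.31794387  -2.88003058  70.        ]
 [703.51481528  -3.34725986  70.        ]]
t4.80 pos [670.9  -7.8 103.9] delta_pos [-0.02  0.07  4.59] rot [-0.07 -0.   -0.39] q [-0.03  0.64  1.59  0.    0.91 -0.02] w 39.2 F [-0.3  0.5 -0.9]
```

```bash
python3 -m creep '[{"delta_pos":[-0.2,-0.1,0.5],"rot":[0,0,0],"claw":3},{"delta_pos":[-0.3,-0.2,1.5],"rot":[0,0,0],"claw":3},{"delta_pos":[-0.3,-0.2,2.5],"rot":[0,0,0],"claw":3},{"delta_pos":[-0.3,-0.2,3.2],"rot":[0,0,0],"claw":3},{"delta_pos":[-0.3,-0.2,3.7],"rot":[0,0,0],"claw":3},{"delta_pos":[-0.3,-0.2,4.1],"rot":[0,0,0],"claw":3},{"delta_pos":[-0.3,-0.2,4.3],"rot":[0,0,0],"claw":3},{"delta_pos":[-0.3,-0.2,4.4],"rot":[0,0,0],"claw":3}]' 50; python3 -c "
from h import *
goto(671.5,-8,58,0)
c=cam('wrist'); cv2.imwrite('pics/w6.png',c['color'])
goto(671.5,-8,58,0)
c=cam('scene'); cv2.imwrite('pics/s6.png',cv2.resize(c['color'][140:290,180:330],None,fx=4,fy=4))
goto(671.5,-8,58,0)
"
```

```text
time: 5.47
tool_pos: [668.4, -10.7, 60.8]
tool_rot: [-0.0, 0.709, 0.705, -0.0]
wrist_force: [0.4, -0.6, -1.2]
gripper_width: 39.8
t5.47 pos [668.4 -10.7  60.8] delta_pos [0.27 0.31 0.28] rot [-0.02 -0.   -0.39] q [-0.03  0.7   1.61 -0.    0.84 -0.03] w 39.8 F [ 0.4 -0.6 -1.2]
t5.52 pos [668.5 -10.7  60.9] delta_pos [0.27 0.3  0.29] rot [-0.01  0.   -0.38] q [-0.03  0.7   1.61 -0.    0.84 -0.03] w 39.7 F [ 1.3  0.4 -0.9]
t5.57 pos [668.6 -10.7  61.2] delta_pos [0.27 0.28 0.32] rot [ 0.01  0.   -0.38] q [-0.03  0.7   1.61 -0.    0.84 -0.03] w 39.8 F [ 0.2  0.6 -1.2]
```

View pics/w6.png

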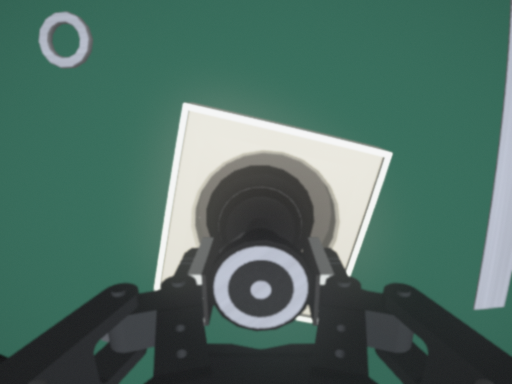

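View pics/s6.png

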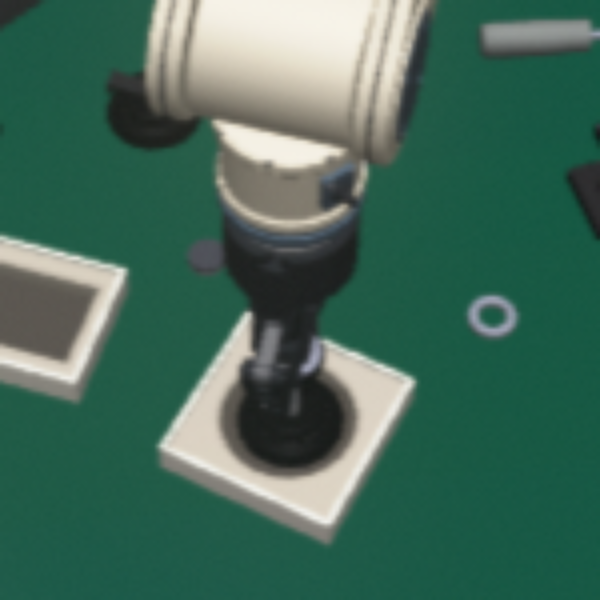

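The foot is inside the pocket outline. The wrist view has the pocket spanning columns 195–338 and the foot 208–313, so I'll shift about 3 mm in +x and lower.

```bash
python3 -m creep '[{"delta_pos":[0,0.2,0.05],"rot":[0,0,0],"claw":3},{"delta_pos":[0,0.3,0.15],"rot":[0,0,0],"claw":3},{"delta_pos":[0,0.3,0.25],"rot":[0,0,0],"claw":3},{"delta_pos":[0,0.3,0.32],"rot":[0,0,0],"claw":3},{"delta_pos":[0,0.3,0.38],"rot":[0,0,0],"claw":3},{"delta_pos":[0,0.3,0.42],"rot":[0,0,0],"claw":3},{"delta_pos":[0,0.3,0.42],"rot":[0,0,0],"claw":3},{"delta_pos":[0,0.3,0.42],"rot":[0,0,0],"claw":3}]' 50; python3 -c "
from h import *
goto(671.5,-8,58,0)
"
```

```text
time: 6.23
tool_pos: [671.5, -10.7, 57.0]
tool_rot: [-0.0, 0.709, 0.705, -0.0]
wrist_force: [0.7, -0.2, -1.0]
gripper_width: 39.6
t6.23 pos [671.5 -10.7  57. ] delta_pos [ 0.27  0.   -0.1 ] rot [-0.01 -0.   -0.39] q [-0.03  0.7   1.6   0.    0.83 -0.03] w 39.6 F [ 0.7 -0.2 -1. ]
```

```bash
python3 -m creep '[{"delta_pos":[0,0,0.03],"rot":[0,0,0],"claw":3},{"delta_pos":[0,0,0.06],"rot":[0,0,0],"claw":3},{"delta_pos":[0,0,0.09],"rot":[0,0,0],"claw":3},{"delta_pos":[0,0,0.12],"rot":[0,0,0],"claw":3},{"delta_pos":[0,0,0.15],"rot":[0,0,0],"claw":3},{"delta_pos":[0,0,0.15],"rot":[0,0,0],"claw":3},{"delta_pos":[0,0,0.15],"rot":[0,0,0],"claw":3},{"delta_pos":[0,0,0.15],"rot":[0,0,0],"claw":3}]' 50
```

```text
time: 6.9
tool_pos: [671.6, -10.7, 56.0]
tool_rot: [0.0, 0.709, 0.705, 0.0]
wrist_force: [-2.3, -0.8, 5.1]
gripper_width: 40.0
```

Contact, with about 6 N upward over the weight. Releasing.

```bash
python3 -m creep '[{"delta_pos":[0,0,0],"rot":[0,0,0],"claw":4.2},{"delta_pos":[0,0,0],"rot":[0,0,0],"claw":4.6},{"delta_pos":[0,0,0],"rot":[0,0,0],"claw":5.2},{"delta_pos":[0,0,0],"rot":[0,0,0],"claw":6},{"delta_pos":[0,0,0],"rot":[0,0,0],"claw":6.5},{"delta_pos":[0,0,0],"rot":[0,0,0],"claw":7},{"delta_pos":[0,0,0],"rot":[0,0,0],"claw":7},{"delta_pos":[0,0,0],"rot":[0,0,0],"claw":7}]' 50;
python3 -m creep '[{"delta_pos":[0,0,-1],"rot":[0,0,0],"claw":7},{"delta_pos":[0,0,-3],"rot":[0,0,0],"claw":7},{"delta_pos":[0,0,-6],"rot":[0,0,0],"claw":7},{"delta_pos":[0,0,-9],"rot":[0,0,0],"claw":7},{"delta_pos":[0,0,-11],"rot":[0,0,0],"claw":8.5},{"delta_pos":[0,0,-11],"rot":[0,0,0],"claw":8.5},{"delta_pos":[0,0,-11],"rot":[0,0,0],"claw":8.5},{"delta_pos":[0,0,-11],"rot":[0,0,0],"claw":8.5}]' 50; python3 -c "
from h import *
goto(432,167,150,np.radians(31.8))
c=cam('wrist'); cv2.imwrite('pics/w7.png',c['color'])
"
```

```text
time: 7.57
tool_pos: [671.5, -10.7, 55.5]
tool_rot: [0.0, 0.709, 0.705, 0.0]
wrist_force: [-0.3, -0.4, 0.7]
gripper_width: 69.8
time: 8.23
tool_pos: [671.0, -10.7, 165.4]
tool_rot: [-0.0, 0.709, 0.705, -0.0]
wrist_force: [-0.0, 0.3, -0.7]
gripper_width: 84.9
t8.23 pos [671.  -10.7 165.4] delta_pos [ 17.61 -24.02   1.55] rot [-3.000e-02 -1.000e-02 -3.218e+01] q [-0.03  0.56  1.56 -0.    1.01 -0.03] w 84.9 F [-0.   0.3 -0.7]
```

View pics/w7.png

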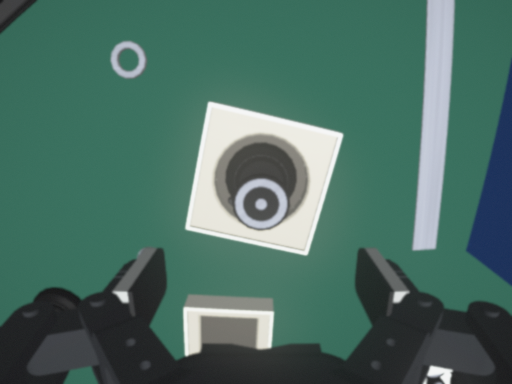

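The mount stands upright and centred in the pocket, with its foot inside the ring at (261,178). Next is the square mount.

```bash
python3 -m creep '[{"delta_pos":[17.6,-24,1.5],"rot":[0,0,-32.2],"claw":8.5},{"delta_pos":[17.6,-24,1.5],"rot":[0,0,-32.2],"claw":8.5},{"delta_pos":[17.6,-24,1.5],"rot":[0,0,-32.2],"claw":8.5},{"delta_pos":[17.6,-24,1.5],"rot":[0,0,-32.2],"claw":8.5},{"delta_pos":[17.6,-24,1.5],"rot":[0,0,-32.2],"claw":8.5},{"delta_pos":[17.6,-24,1.5],"rot":[0,0,-32.2],"claw":8.5},{"delta_pos":[17.6,-24,1.5],"rot":[0,0,-32.2],"claw":8.5},{"delta_pos":[17.6,-24,1.5],"rot":[0,0,-32.2],"claw":8.5}]'; python3 -c "
from h import *
c=cam('wrist'); cv2.imwrite('pics/w8.png',c['color'])
goto(432,167,36,np.radians(31.8))
print(w2px(c,[432,167,66]))
h=cv2.cvtColor(c['color'],cv2.COLOR_BGR2HSV)
m=((h[...,1]<60)&(h[...,2]>150)).astype(np.uint8)*255; m[:, :180]=0; m[:,340:]=0; m[260:]=0
cs,_=cv2.findContours(m,cv2.RETR_EXTERNAL,cv2.CHAIN_APPROX_NONE); k=max(cs,key=cv2.contourArea).reshape(-1,2)
w=px2w(c,k,66)[:,:2].astype(np.float32); print(cv2.minAreaRect(w),k.mean(0))
"
```

```text
time: 8.95
tool_pos: [425.9, 168.1, 148.5]
tool_rot: [-0.003, 0.485, 0.874, -0.003]
wrist_force: [-1.0, 1.0, -0.7]
gripper_width: 85.3
t9.00 pos [427.8 167.9 149. ] delta_pos [-0.32  0.37 11.3 ] rot [-0.31 -0.09  0.21] q [ 0.35  0.31  2.04  0.    0.79 -0.21] w 85.0 F [-0.  -0.4  0. ]
[[268.21031423 206.79957253]]
((433.178955078125, 163.9445343017578), (35.379024505615234, 34.682106018066406), 32.07033920288086) [267.16666667 210.25      ]
```

View pics/w8.png

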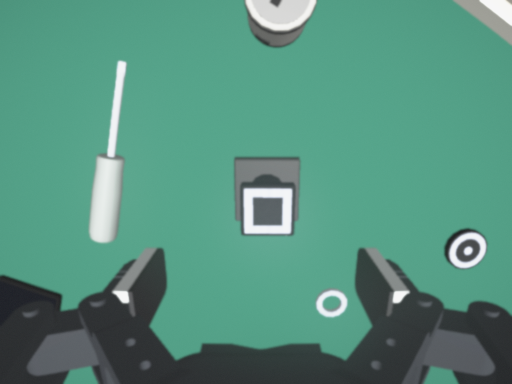

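```bash
python3 -c "
from h import *
c=cam('wrist'); goto(432,166,36,np.radians(31.8))
c=cam('wrist'); goto(432,166,36,np.radians(31.8))
h=cv2.cvtColor(c['color'],cv2.COLOR_BGR2HSV)
m=((h[...,1]<60)&(h[...,2]>150)).astype(np.uint8)*255; m[:, :180]=0; m[:,340:]=0; m[260:]=0
cs,_=cv2.findContours(m,cv2.RETR_EXTERNAL,cv2.CHAIN_APPROX_NONE); k=max(cs,key=cv2.contourArea).reshape(-1,2)
w=px2w(c,k,66)[:,:2].astype(np.float32); print(cv2.minAreaRect(w),k.mean(0))
"
```

```text
t9.05 pos [430.4 167.5 149.5] delta_pos [-0.22  0.09 11.35] rot [-0.17 -0.03  0.19] q [ 0.35  0.31  2.04 -0.    0.79 -0.21] w 85.1 F [ 0.5 -0.   0.9]
t9.10 pos [432.3 167.1 150. ] delta_pos [-0.08 -0.07 11.4 ] rot [-0.06 -0.    0.12] q [ 0.34  0.31  2.04 -0.    0.79 -0.21] w 84.9 F [ 0.4 -0.1  0.2]
((433.078125, 163.94349670410156), (35.4186897277832, 35.336387634277344), 32.029335021972656) [261.8121547  205.93370166]
```

```bash
python3 -m creep '[{"delta_pos":[-0.15,0,3],"rot":[0,0,0],"claw":8.5},{"delta_pos":[-0.15,0,6],"rot":[0,0,0],"claw":8.5},{"delta_pos":[-0.15,0,9],"rot":[0,0,0],"claw":8.5},{"delta_pos":[-0.15,0,10.7],"rot":[0,0,0],"claw":8.5},{"delta_pos":[-0.15,0,11.4],"rot":[0,0,0],"claw":8.5},{"delta_pos":[-0.15,0,11.4],"rot":[0,0,0],"claw":7.5},{"delta_pos":[-0.15,0,11.4],"rot":[0,0,0],"claw":6.5},{"delta_pos":[-0.15,0,11.4],"rot":[0,0,0],"claw":6}]' 50;python3 -c "
from h import *
c=cam('wrist'); goto(432,166,36,np.radians(31.8)); cv2.imwrite('pics/w9.png',c['color'])"
```

```text
time: 9.77
tool_pos: [434.7, 165.6, 37.3]
tool_rot: [0.001, 0.487, 0.874, 0.001]
wrist_force: [-0.6, 0.5, 0.4]
gripper_width: 60.1
t9.82 pos [434.7 165.7  37.6] delta_pos [ 0.17 -0.22  0.16] rot [ 0.13  0.03 -0.01] q [ 0.34  0.54  2.08 -0.    0.52 -0.22] w 59.8 F [ 0.1 -0.3  0. ]
```

View pics/w9.png

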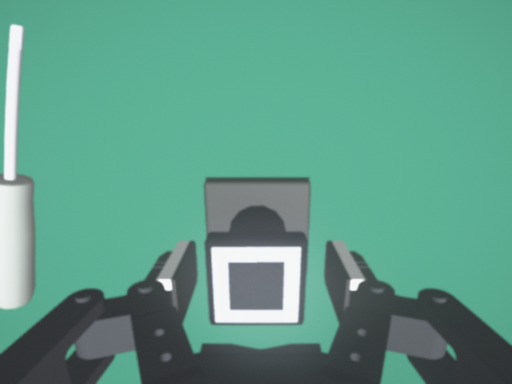

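The square head is centred between the pads at (257,285) and aligned. Closing, then lifting.

```bash
python3 -m creep '[{"delta_pos":[0,0,0.1],"rot":[0,0,0],"claw":5},{"delta_pos":[0,0,0.1],"rot":[0,0,0],"claw":4.5},{"delta_pos":[0,0,0.1],"rot":[0,0,0],"claw":4},{"delta_pos":[0,0,0.1],"rot":[0,0,0],"claw":3},{"delta_pos":[0,0,0.1],"rot":[0,0,0],"claw":3},{"delta_pos":[0,0,0.1],"rot":[0,0,0],"claw":3},{"delta_pos":[0,0,0.1],"rot":[0,0,0],"claw":3},{"delta_pos":[0,0,0.1],"rot":[0,0,0],"claw":3}]' 50; python3 -m creep '[{"delta_pos":[0,0,-0.2],"rot":[0,0,0],"claw":3},{"delta_pos":[0,0,-0.8],"rot":[0,0,0],"claw":3},{"delta_pos":[0,0,-2],"rot":[0,0,0],"claw":3},{"delta_pos":[0,0,-4],"rot":[0,0,0],"claw":3},{"delta_pos":[0,0,-6],"rot":[0,0,0],"claw":3},{"delta_pos":[0,0,-7.5],"rot":[0,0,0],"claw":3},{"delta_pos":[0,0,-8],"rot":[0,0,0],"claw":3},{"delta_pos":[0,0,-8],"rot":[0,0,0],"claw":3}]' 50; python3 -c "
from h import *
goto(491,443.5,115,np.radians(3.0))
c=cam('wrist'); cv2.imwrite('pics/w10.png',c['color'])
"
```

```text
time: 10.48
tool_pos: [433.6, 165.6, 36.2]
tool_rot: [0.0, 0.486, 0.874, 0.0]
wrist_force: [-2.3, -1.6, 8.5]
gripper_width: 39.3
time: 11.15
tool_pos: [434.4, 165.9, 116.9]
tool_rot: [0.001, 0.486, 0.874, 0.001]
wrist_force: [0.2, -0.3, -1.3]
gripper_width: 38.9
t11.15 pos [434.4 165.9 116.9] delta_pos [20.6  19.44  0.24] rot [ 1.800e-01 -1.000e-02  2.881e+01] q [ 0.34  0.38  2.06  0.    0.71 -0.22] w 38.9 F [ 0.2 -0.3 -1.3]
```

View pics/w10.png

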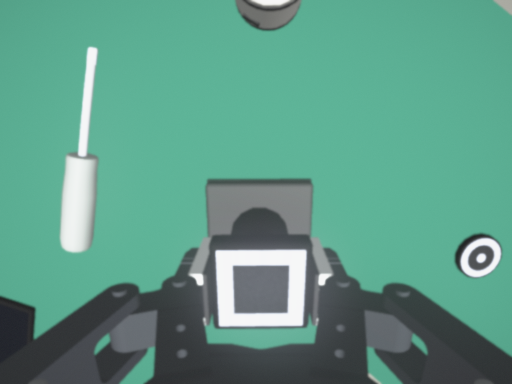

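```bash
python3 -m creep '[{"delta_pos":[0.8,0.8,0],"rot":[0,0,1],"claw":3},{"delta_pos":[2.9,2.7,0],"rot":[0,0,4],"claw":3},{"delta_pos":[5.6,5.2,0],"rot":[0,0,8],"claw":3},{"delta_pos":[8.4,8,0],"rot":[0,0,12],"claw":3},{"delta_pos":[11.3,10.7,0],"rot":[0,0,16],"claw":3},{"delta_pos":[14.2,13.4,0],"rot":[0,0,20.5],"claw":3},{"delta_pos":[17.1,16.1,0],"rot":[0,0,25],"claw":3},{"delta_pos":[19.4,18.2,0],"rot":[0,0,28],"claw":3}]' 50; python3 -c "
from h import *
goto(491,443.5,115,np.radians(3.0))"
```

```text
time: 11.87
tool_pos: [485.5, 428.9, 113.7]
tool_rot: [-0.0, 0.684, 0.729, -0.001]
wrist_force: [0.4, 0.4, -1.5]
gripper_width: 39.6
t11.87 pos [485.5 428.9 113.7] delta_pos [ 1.42  0.64 -0.13] rot [-0.07  0.03  0.64] q [0.71 0.6  1.65 0.   0.9  0.64] w 39.6 F [ 0.4  0.4 -1.5]
```

```bash
python3 -m creep '[{"delta_pos":[0.9,0.4,0],"rot":[0,0,0.5],"claw":3},{"delta_pos":[1.4,0.6,0],"rot":[0,0,0.6],"claw":3},{"delta_pos":[1.4,0.6,0.5],"rot":[0,0,0.6],"claw":3},{"delta_pos":[1.4,0.6,1.5],"rot":[0,0,0.6],"claw":3},{"delta_pos":[1.4,0.6,2.5],"rot":[0,0,0.6],"claw":3},{"delta_pos":[1.4,0.6,3],"rot":[0,0,0.6],"claw":3},{"delta_pos":[1.4,0.6,3],"rot":[0,0,0.6],"claw":3},{"delta_pos":[1.4,0.6,3],"rot":[0,0,0.6],"claw":3}]' 50; python3 -c "
from h import *
goto(491,443.5,40,np.radians(3.0))
c=cam('wrist'); cv2.imwrite('pics/w11.png',c['color'])
goto(491,443.5,40,np.radians(3.0))
"
```

```text
time: 12.53
tool_pos: [490.7, 439.7, 84.8]
tool_rot: [-0.0, 0.687, 0.726, -0.001]
wrist_force: [0.8, -0.5, -0.4]
gripper_width: 39.0
t12.53 pos [490.7 439.7  84.8] delta_pos [0.38 0.06 4.48] rot [-0.07  0.05  0.17] q [0.71 0.65 1.63 0.   0.86 0.66] w 39.0 F [ 0.8 -0.5 -0.4]
t12.58 pos [491.1 440.2  85.4] delta_pos [0.33 0.01 4.54] rot [-0.02  0.01  0.18] q [ 0.71  0.65  1.63 -0.    0.86  0.66] w 38.9 F [ 0.2 -0.  -0.3]
```

View pics/w11.png

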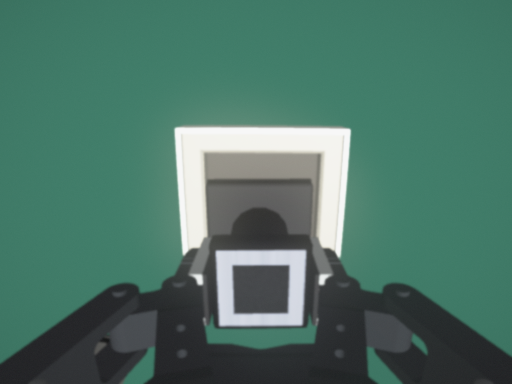

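```bash
python3 -c "
from h import *
c=cam('wrist'); s=robot.read_state(); p=px2w(c,[[262,152],[203,160],[321,160]],20); r=px2w(c,[[262,127.5]],24); f=px2w(c,[[259,180]],60-0.0)
q=px2w(c,[[260.5,288]],s['tool_pos'][2]+30)
print('pocket top edge',p,'rim',r,'head',q)
b=s['tool_pos'][2]-36+11
print('foot edge', px2w(c,[[259,180]],b),b); goto(491,442.5,40,np.radians(3))"
```

```text
pocket top edge [[489.88798524 478.36899582  20.        ]
 [452.15132333 471.14627688  20.        ]
 [528.21396591 475.36627467  20.        ]] rim [[488.97812479 494.16048502  24.        ]] head [[491.08365532 439.77914276 115.79133066]]
foot edge [[488.61635601 469.84968573  60.79133066]] 60.791330661567216
t12.63 pos [491.2 440.6  85.8] delta_pos [ 0.19 -0.01  4.58] rot [ 0.02 -0.02  0.19] q [ 0.71  0.65  1.63 -0.    0.86  0.66] w 39.2 F [-0.1  0.5 -0.7]
```

Foot and pocket centres agree within 2 mm: y 440.8 against 440.4, x 488.6 against 490.2. Lowering.

```bash
python3 -m creep '[{"delta_pos":[0,0.1,0.5],"rot":[0,0,0],"claw":3},{"delta_pos":[0,0.15,1.5],"rot":[0,0,0],"claw":3},{"delta_pos":[0,0.15,2.5],"rot":[0,0,0],"claw":3},{"delta_pos":[0,0.15,3.3],"rot":[0,0,0],"claw":3},{"delta_pos":[0,0.15,3.8],"rot":[0,0,0],"claw":3},{"delta_pos":[0,0.15,4.1],"rot":[0,0,0],"claw":3},{"delta_pos":[0,0.15,4.3],"rot":[0,0,0],"claw":3},{"delta_pos":[0,0.15,4.3],"rot":[0,0,0],"claw":3}]' 50; python3 -c "
from h import *
c=cam('wrist'); cv2.imwrite('pics/w12.png',c['color'])
goto(491,443.5,40,np.radians(3.0))
"
```

```text
time: 13.3
tool_pos: [492.3, 440.7, 41.9]
tool_rot: [-0.0, 0.687, 0.727, -0.0]
wrist_force: [0.4, -0.4, -1.1]
gripper_width: 39.4
t13.35 pos [492.4 440.9  42.4] delta_pos [ 0.27 -0.13  0.24] rot [-0.01  0.    0.21] q [0.71 0.71 1.63 0.   0.8  0.66] w 39.2 F [-0.2 -0.9 -0. ]
```

View pics/w12.png

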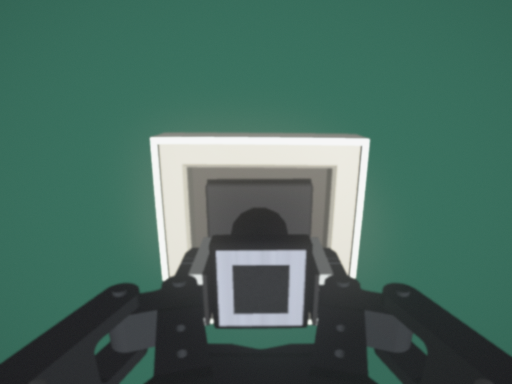

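The foot is centred in the pocket: pocket columns 189–330, foot 206–312. Lowering the last couple of millimetres.

```bash
python3 -m creep '[{"delta_pos":[0,0,0.05],"rot":[0,0,0],"claw":3},{"delta_pos":[0,0,0.1],"rot":[0,0,0],"claw":3},{"delta_pos":[0,0,0.15],"rot":[0,0,0],"claw":3},{"delta_pos":[0,0,0.2],"rot":[0,0,0],"claw":3},{"delta_pos":[0,0,0.25],"rot":[0,0,0],"claw":3},{"delta_pos":[0,0,0.25],"rot":[0,0,0],"claw":3},{"delta_pos":[0,0,0.25],"rot":[0,0,0],"claw":3},{"delta_pos":[0,0,0.25],"rot":[0,0,0],"claw":3}]' 50
```

```text
time: 14.02
tool_pos: [492.5, 441.0, 40.3]
tool_rot: [-0.0, 0.687, 0.727, 0.0]
wrist_force: [-0.2, -0.6, 2.9]
gripper_width: 39.3
```

```bash
python3 -m creep '[{"delta_pos":[0,0,0.03],"rot":[0,0,0],"claw":4.1},{"delta_pos":[0,0,0.03],"rot":[0,0,0],"claw":4.6},{"delta_pos":[0,0,0],"rot":[0,0,0],"claw":5.2},{"delta_pos":[0,0,0],"rot":[0,0,0],"claw":6},{"delta_pos":[0,0,0],"rot":[0,0,0],"claw":6.5},{"delta_pos":[0,0,0],"rot":[0,0,0],"claw":7},{"delta_pos":[0,0,0],"rot":[0,0,0],"claw":7},{"delta_pos":[0,0,0],"rot":[0,0,0],"claw":7}]' 50;
python3 -m creep '[{"delta_pos":[0,0,-1],"rot":[0,0,0],"claw":7},{"delta_pos":[0,0,-3],"rot":[0,0,0],"claw":7},{"delta_pos":[0,0,-6],"rot":[0,0,0],"claw":7},{"delta_pos":[0,0,-9],"rot":[0,0,0],"claw":7},{"delta_pos":[0,0,-11.5],"rot":[0,0,0],"claw":8.5},{"delta_pos":[0,0,-12],"rot":[0,0,0],"claw":8.5},{"delta_pos":[0,0,-12],"rot":[0,0,0],"claw":8.5},{"delta_pos":[0,0,-12],"rot":[0,0,0],"claw":8.5}]' 50; python3 -c "
from h import *
goto(346.5,-292,150,np.radians(59.9))
c=cam('wrist'); cv2.imwrite('pics/w13.png',c['color'])
"
```

```text
time: 14.68
tool_pos: [492.5, 440.8, 40.0]
tool_rot: [-0.0, 0.687, 0.727, -0.0]
wrist_force: [-0.6, -0.5, 0.6]
gripper_width: 70.1
time: 15.35
tool_pos: [492.3, 440.7, 160.2]
tool_rot: [0.0, 0.687, 0.727, 0.0]
wrist_force: [-0.2, -0.3, -0.2]
gripper_width: 85.2
t15.35 pos [492.3 440.7 160.2] delta_pos [-72.34 -18.66   1.  ] rot [ 2.000e-02 -0.000e+00 -5.668e+01] q [0.71 0.55 1.59 0.   0.99 0.66] w 85.2 F [-0.2 -0.3 -0.2]
```

View pics/w13.png

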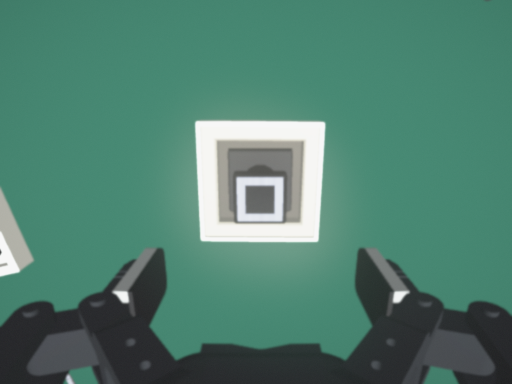

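The square mount is square-on and centred in its pocket at (260,185). Now across to the bar speaker.

```bash
python3 -m creep '[{"delta_pos":[-72.3,-18.7,1],"rot":[0,0,-56.7],"claw":8.5},{"delta_pos":[-72.3,-18.7,1],"rot":[0,0,-56.7],"claw":8.5},{"delta_pos":[-72.3,-18.7,1],"rot":[0,0,-56.7],"claw":8.5},{"delta_pos":[-72.3,-18.7,1],"rot":[0,0,-56.7],"claw":8.5},{"delta_pos":[-72.3,-18.7,1],"rot":[0,0,-56.7],"claw":8.5},{"delta_pos":[-72.3,-18.7,1],"rot":[0,0,-56.7],"claw":8.5},{"delta_pos":[-72.3,-18.7,1],"rot":[0,0,-56.7],"claw":8.5},{"delta_pos":[-72.3,-18.7,1],"rot":[0,0,-56.7],"claw":8.5}]'; python3 -c "
from h import *
goto(346.5,-292,150,np.radians(59.9))"
```

```text
time: 16.07
tool_pos: [427.7, 122.4, 154.3]
tool_rot: [-0.001, 0.267, 0.964, -0.001]
wrist_force: [0.9, -0.2, -0.3]
gripper_width: 84.9
t16.07 pos [427.7 122.4 154.3] delta_pos [-14.39 -39.7    0.5 ] rot [-0.13 -0.13 -0.91] q [ 0.25  0.28  2.07 -0.    0.79 -0.78] w 84.9 F [ 0.9 -0.2 -0.3]
```

```bash
python3 -m creep '[{"delta_pos":[-14.4,-39.7,0],"rot":[0,0,-0.9],"claw":8.5},{"delta_pos":[-14.4,-39.7,0],"rot":[0,0,-0.9],"claw":8.5},{"delta_pos":[-14.4,-39.7,0],"rot":[0,0,-0.9],"claw":8.5},{"delta_pos":[-14.4,-39.7,0],"rot":[0,0,-0.9],"claw":8.5},{"delta_pos":[-14.4,-39.7,0],"rot":[0,0,-0.9],"claw":8.5},{"delta_pos":[-14.4,-39.7,0],"rot":[0,0,-0.9],"claw":8.5},{"delta_pos":[-14.4,-39.7,0],"rot":[0,0,-0.9],"claw":8.5},{"delta_pos":[-14.4,-39.7,0],"rot":[0,0,-0.9],"claw":8.5}]'; python3 -c "
from h import *
goto(346.5,-292,150,np.radians(59.9))"
```

```text
time: 16.73
tool_pos: [361.9, -203.7, 154.6]
tool_rot: [-0.001, 0.263, 0.965, 0.0]
wrist_force: [1.1, 0.0, 0.4]
gripper_width: 85.1
t16.73 pos [ 361.9 -203.7  154.6] delta_pos [-3.15 -8.39  0.45] rot [ 0.01 -0.15 -0.36] q [-0.54  0.24  2.13  0.    0.77 -1.58] w 85.1 F [1.1 0.  0.4]
```

```bash
python3 -m creep '[{"delta_pos":[-2,-5,0],"rot":[0,0,-0.4],"claw":8.5},{"delta_pos":[-3.1,-8.4,0],"rot":[0,0,-0.4],"claw":8.5},{"delta_pos":[-3.1,-8.4,0],"rot":[0,0,-0.4],"claw":8.5},{"delta_pos":[-3.1,-8.4,0],"rot":[0,0,-0.4],"claw":8.5},{"delta_pos":[-3.1,-8.4,0],"rot":[0,0,-0.4],"claw":8.5},{"delta_pos":[-3.1,-8.4,0],"rot":[0,0,-0.4],"claw":8.5},{"delta_pos":[-3.1,-8.4,0],"rot":[0,0,-0.4],"claw":8.5},{"delta_pos":[-3.1,-8.4,0],"rot":[0,0,-0.4],"claw":8.5}]'; python3 -c "
from h import *
goto(346.5,-292,18,np.radians(59.9))
c=cam('wrist'); cv2.imwrite('pics/w14.png',c['color'])
print(w2px(c,[346.5,-292,54]),px2w(c,[[260,212]],54))"
```

```text
time: 17.4
tool_pos: [348.1, -289.0, 155.5]
tool_rot: [-0.0, 0.258, 0.966, 0.0]
wrist_force: [0.2, 0.1, 0.4]
gripper_width: 85.1
t17.40 pos [ 348.1 -289.   155.5] delta_pos [-0.02 -0.34 13.75] rot [ 0.01 -0.04  0.17] q [-0.72  0.29  2.06  0.    0.79 -1.77] w 85.1 F [0.2 0.1 0.4]
[[256.95766098 194.34191845]] [[ 360.27959496 -297.21108736   54.        ]]
```

View pics/w14.png

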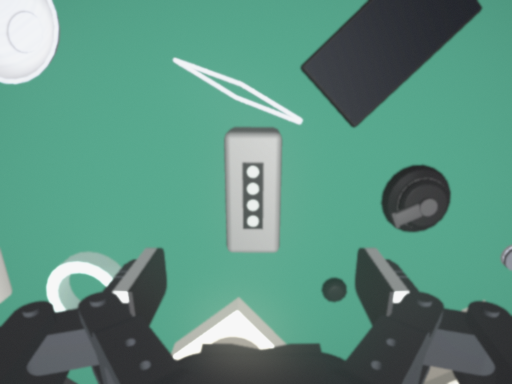

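The bar speaker is aligned with the jaws, its top centred about (253,191), within 2–3 mm of prediction. The tweezers are clear of the fingers. Descending.

```bash
python3 -m creep '[{"delta_pos":[0,-0.4,3],"rot":[0,0,0],"claw":8.5},{"delta_pos":[0,-0.4,6.5],"rot":[0,0,0],"claw":8.5},{"delta_pos":[0,-0.4,10],"rot":[0,0,0],"claw":8.5},{"delta_pos":[0,-0.4,12.3],"rot":[0,0,0],"claw":8.5},{"delta_pos":[0,-0.4,13.4],"rot":[0,0,0],"claw":8.5},{"delta_pos":[0,-0.4,13.7],"rot":[0,0,0],"claw":8},{"delta_pos":[0,-0.4,13.7],"rot":[0,0,0],"claw":7},{"delta_pos":[0,-0.4,13.7],"rot":[0,0,0],"claw":6.3}]' 50;python3 -c "
from h import *
c=cam('wrist'); goto(346.5,-292,18,np.radians(59.9)); cv2.imwrite('pics/w15.png',c['color'])"
```

```text
time: 18.12
tool_pos: [346.7, -294.3, 19.7]
tool_rot: [0.001, 0.259, 0.966, -0.0]
wrist_force: [-0.2, -0.7, 0.1]
gripper_width: 63.3
t18.17 pos [ 346.8 -294.5   20. ] delta_pos [0.16 0.2  0.2 ] rot [-0.03  0.13  0.06] q [-0.73  0.57  2.1   0.    0.47 -1.78] w 63.2 F [ 1.1 -0.6 -0.3]
```

View pics/w15.png

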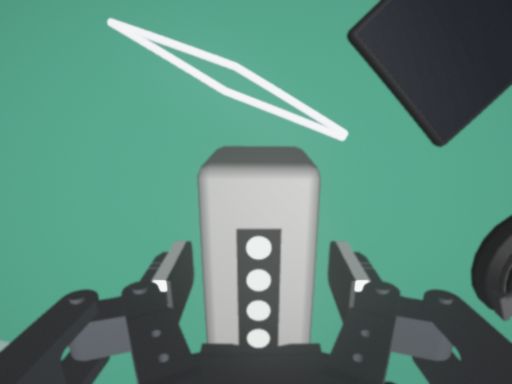

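The bar is centred between the pads, with the button row's middle at about (259,293). Closing and lifting.

```bash
python3 -m creep '[{"delta_pos":[0,0,0.1],"rot":[0,0,0],"claw":5.5},{"delta_pos":[0,0,0.1],"rot":[0,0,0],"claw":4.8},{"delta_pos":[0,0,0.1],"rot":[0,0,0],"claw":4.2},{"delta_pos":[0,0,0.1],"rot":[0,0,0],"claw":3.4},{"delta_pos":[0,0,0.1],"rot":[0,0,0],"claw":3.4},{"delta_pos":[0,0,0.1],"rot":[0,0,0],"claw":3.4},{"delta_pos":[0,0,0.1],"rot":[0,0,0],"claw":3.4},{"delta_pos":[0,0,0.1],"rot":[0,0,0],"claw":3.4}]' 60; python3 -m creep '[{"delta_pos":[0,0,-0.2],"rot":[0,0,0],"claw":3.4},{"delta_pos":[0,0,-0.8],"rot":[0,0,0],"claw":3.4},{"delta_pos":[0,0,-2],"rot":[0,0,0],"claw":3.4},{"delta_pos":[0,0,-3.8],"rot":[0,0,0],"claw":3.4},{"delta_pos":[0,0,-5.5],"rot":[0,0,0],"claw":3.4},{"delta_pos":[0,0,-6.7],"rot":[0,0,0],"claw":3.4},{"delta_pos":[0,0,-7],"rot":[0,0,0],"claw":3.4},{"delta_pos":[0,0,-7],"rot":[0,0,0],"claw":3.4}]' 60; python3 -c "
from h import *
goto(633,-212,88,np.radians(-3.3))
c=cam('wrist'); cv2.imwrite('pics/w16.png',c['color'])
"
```

```text
time: 18.83
tool_pos: [346.4, -294.5, 18.8]
tool_rot: [0.001, 0.259, 0.966, -0.0]
wrist_force: [-1.4, 1.1, 9.1]
gripper_width: 43.8
time: 19.5
tool_pos: [346.3, -294.3, 88.7]
tool_rot: [0.001, 0.259, 0.966, -0.0]
wrist_force: [0.6, -0.0, -2.3]
gripper_width: 43.3
t19.50 pos [ 346.3 -294.3   88.7] delta_pos [-20.69  21.49   0.1 ] rot [4.000e-02 1.200e-01 6.324e+01] q [-0.73  0.42  2.09 -0.    0.63 -1.78] w 43.3 F [ 0.6 -0.  -2.3]
```

View pics/w16.png

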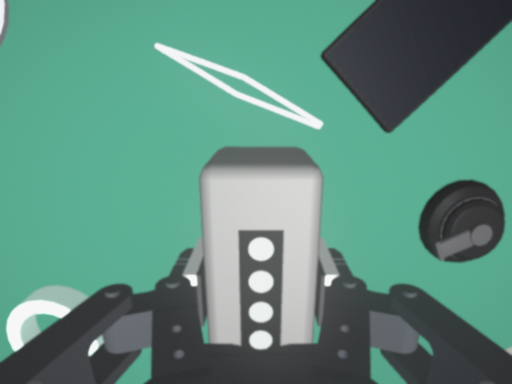

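```bash
python3 -m creep '[{"delta_pos":[-0.8,0.9,0],"rot":[0,0,2],"claw":3.4},{"delta_pos":[-2.7,2.8,0],"rot":[0,0,7],"claw":3.4},{"delta_pos":[-5.2,5.4,0],"rot":[0,0,13],"claw":3.4},{"delta_pos":[-7.9,8.2,0],"rot":[0,0,20],"claw":3.4},{"delta_pos":[-10.8,11.2,0],"rot":[0,0,27],"claw":3.4},{"delta_pos":[-13.5,14,0],"rot":[0,0,34],"claw":3.4},{"delta_pos":[-16,16.6,0],"rot":[0,0,41],"claw":3.4},{"delta_pos":[-18,18.7,0],"rot":[0,0,48],"claw":3.4}]' 60; python3 -c "
from h import *
goto(633,-212,88,np.radians(-3.3))"
```

```text
time: 20.22
tool_pos: [597.3, -220.8, 86.2]
tool_rot: [-0.001, 0.632, 0.775, -0.0]
wrist_force: [-0.6, 0.2, -2.7]
gripper_width: 43.7
t20.22 pos [ 597.3 -220.8   86.2] delta_pos [ 0.15  3.67 -0.18] rot [-0.05 -0.04 14.95] q [-0.37  0.62  1.68  0.    0.84 -0.58] w 43.7 F [-0.6  0.2 -2.7]
```

```bash
python3 -m creep '[{"delta_pos":[0,1.8,0],"rot":[0,0,6],"claw":3.4},{"delta_pos":[0.1,3.2,0],"rot":[0,0,11],"claw":3.4},{"delta_pos":[0.1,3.7,0],"rot":[0,0,14],"claw":3.4},{"delta_pos":[0.1,3.7,0],"rot":[0,0,15],"claw":3.4},{"delta_pos":[0.1,3.7,0.5],"rot":[0,0,15],"claw":3.4},{"delta_pos":[0.1,3.7,1],"rot":[0,0,15],"claw":3.4},{"delta_pos":[0.1,3.7,1],"rot":[0,0,15],"claw":3.4},{"delta_pos":[0.1,3.7,1],"rot":[0,0,15],"claw":3.4}]' 60; python3 -c "
from h import *
c=cam('wrist');c=cam('wrist'); cv2.imwrite('pics/w17.png',c['color'])
goto(633,-212,23,np.radians(-3.3))
c=cam('top'); cv2.imwrite('pics/t17.png',cv2.resize(c['color'][100:190,270:390],None,fx=5,fy=5))
"
```

```text
time: 20.88
tool_pos: [630.1, -213.7, 76.7]
tool_rot: [-0.001, 0.726, 0.688, -0.0]
wrist_force: [-0.2, -0.3, -3.1]
gripper_width: 43.3
t20.98 pos [ 630.9 -213.9   77.6] delta_pos [0.2  0.2  5.46] rot [-0.02 -0.    0.24] q [-0.34  0.67  1.61 -0.    0.86 -0.29] w 43.4 F [ 0.8  0.3 -3.5]
```

View pics/w17.png

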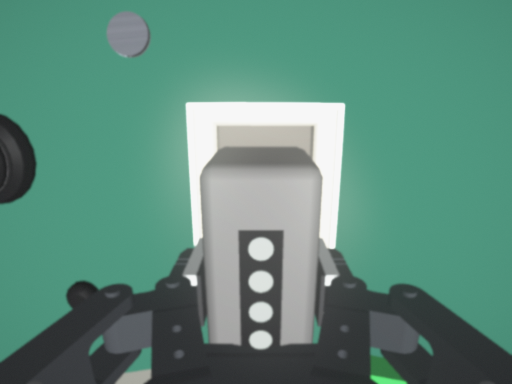

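View pics/t17.png

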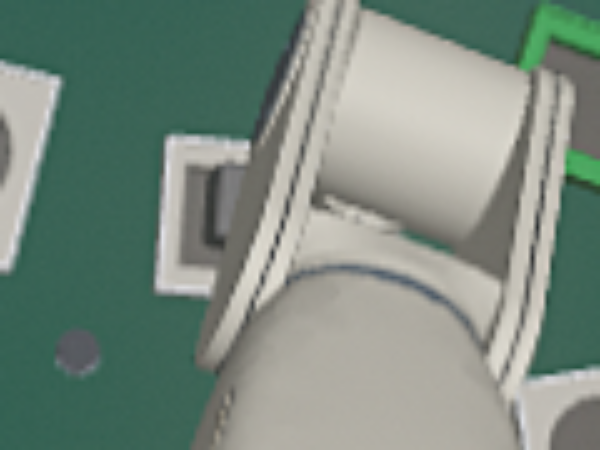

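```bash
python3 -c "
from h import *
c=cam('wrist'); s=robot.read_state(); zt=s['tool_pos'][2]
p=px2w(c,[[265,125],[217,130],[313,130],[265,102.5],[188,104],[343,104]],[20]); print(p)
print('rim z24',px2w(c,[[265,102.5],[188,104],[343,104]],24))
print('bar bottom back edge',px2w(c,[[260,148]],zt-18.8+2),'top back edge',px2w(c,[[261,170]],zt-18.8+52)); goto(633,-212,23,np.radians(-3.3))"
```

```text
[[ 636.95509892 -158.31640697   20.        ]
 [ 607.72238735 -159.6865904    20.        ]
 [ 665.92533145 -162.78600491   20.        ]
 [ 637.61989133 -145.10906267   20.        ]
 [ 591.69416385 -143.29312605   20.        ]
 [ 684.16536527 -148.19160144   20.        ]]
rim z24 [[ 637.56681604 -145.07324713   24.        ]
 [ 592.55828105 -143.29357697   24.        ]
 [ 683.18272041 -148.09422387   24.        ]]
bar bottom back edge [[ 633.5525294  -166.17010058   61.16617258]] top back edge [[ 633.93005375 -166.51609907  111.16617258]]
t21.08 pos [ 631.3 -213.9   78. ] delta_pos [0.19 0.16 5.5 ] rot [0.02 0.01 0.24] q [-0.34  0.67  1.61 -0.    0.86 -0.29] w 43.4 F [-0.8 -0.2 -2.2]
```

Both ends agree in y. The bar needs about +2.5 mm in x. Lowering.

```bash
python3 -m creep '[{"delta_pos":[0.05,0.15,0.5],"rot":[0,0,0.2],"claw":3.4},{"delta_pos":[0.05,0.25,1.5],"rot":[0,0,0.2],"claw":3.4},{"delta_pos":[0.05,0.25,2.5],"rot":[0,0,0.2],"claw":3.4},{"delta_pos":[0.05,0.25,3.2],"rot":[0,0,0.2],"claw":3.4},{"delta_pos":[0.05,0.25,3.7],"rot":[0,0,0.2],"claw":3.4},{"delta_pos":[0.05,0.25,4],"rot":[0,0,0.2],"claw":3.4},{"delta_pos":[0.05,0.25,4.1],"rot":[0,0,0.2],"claw":3.4},{"delta_pos":[0.05,0.25,4.1],"rot":[0,0,0.2],"claw":3.4}]' 60; python3 -c "
from h import *
c=cam('wrist'); cv2.imwrite('pics/w18.png',c['color'])
goto(633,-212,23,np.radians(-3.3))
c=cam('scene'); cv2.imwrite('pics/s18.png',cv2.resize(c['color'][150:270,120:260],None,fx=5,fy=5))
"
```

```text
time: 21.75
tool_pos: [633.8, -213.2, 36.3]
tool_rot: [-0.0, 0.727, 0.687, -0.0]
wrist_force: [0.5, 0.4, -1.2]
gripper_width: 43.3
t21.80 pos [ 634.  -213.3   36.7] delta_pos [ 0.12 -0.11  1.37] rot [0.   0.   0.05] q [-0.34  0.73  1.61 -0.    0.8  -0.29] w 43.2 F [-0.3  0.1 -1.9]
```

View pics/w18.png

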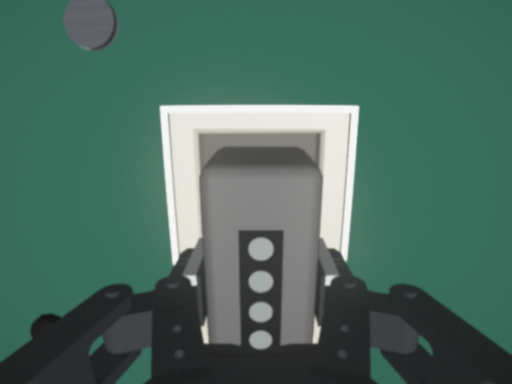

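View pics/s18.png

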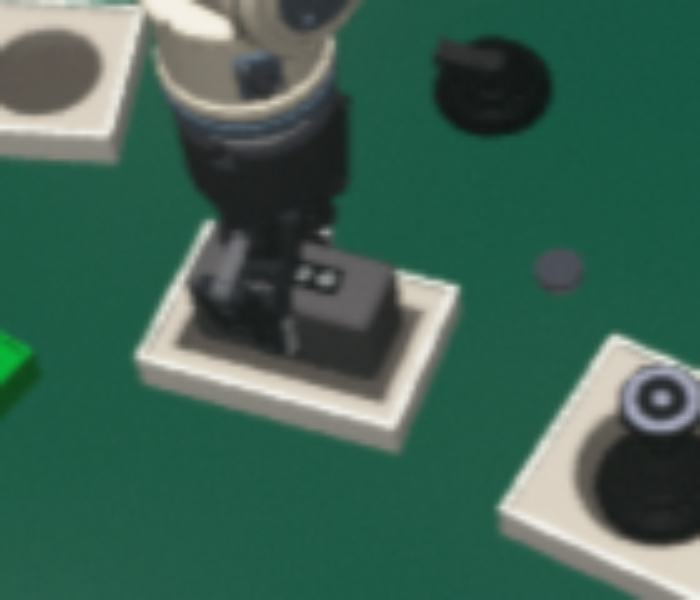

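Both views show the bar within the pocket opening: pocket columns 199–322 in the wrist view, bar back edge 220–305. Lowering gently.

```bash
python3 -m creep '[{"delta_pos":[0,0,0.2],"rot":[0,0,0],"claw":3.4},{"delta_pos":[0,0,0.45],"rot":[0,0,0],"claw":3.4},{"delta_pos":[0,0,0.7],"rot":[0,0,0],"claw":3.4},{"delta_pos":[0,0,0.9],"rot":[0,0,0],"claw":3.4},{"delta_pos":[0,0,1.05],"rot":[0,0,0],"claw":3.4},{"delta_pos":[0,0,1.15],"rot":[0,0,0],"claw":3.4},{"delta_pos":[0,0,1.2],"rot":[0,0,0],"claw":3.4},{"delta_pos":[0,0,1.2],"rot":[0,0,0],"claw":3.4}]' 60; python3 -m creep '[{"delta_pos":[0,0,0.03],"rot":[0,0,0],"claw":3.4},{"delta_pos":[0,0,0.06],"rot":[0,0,0],"claw":3.4},{"delta_pos":[0,0,0.09],"rot":[0,0,0],"claw":3.4},{"delta_pos":[0,0,0.12],"rot":[0,0,0],"claw":3.4},{"delta_pos":[0,0,0.15],"rot":[0,0,0],"claw":3.4},{"delta_pos":[0,0,0.18],"rot":[0,0,0],"claw":3.4},{"delta_pos":[0,0,0.2],"rot":[0,0,0],"claw":3.4},{"delta_pos":[0,0,0.2],"rot":[0,0,0],"claw":3.4}]' 60
```

```text
time: 22.52
tool_pos: [633.8, -213.2, 24.5]
tool_rot: [-0.0, 0.727, 0.687, -0.0]
wrist_force: [0.0, -0.4, -2.3]
gripper_width: 43.5
time: 23.18
tool_pos: [633.9, -213.2, 22.9]
tool_rot: [0.0, 0.727, 0.687, 0.0]
wrist_force: [-0.2, 0.7, 0.3]
gripper_width: 43.0
```

```bash
python3 -m creep '[{"delta_pos":[0,0,0.05],"rot":[0,0,0],"claw":3.4},{"delta_pos":[0,0,0.05],"rot":[0,0,0],"claw":4.4},{"delta_pos":[0,0,0.05],"rot":[0,0,0],"claw":4.7},{"delta_pos":[0,0,0.05],"rot":[0,0,0],"claw":5.2},{"delta_pos":[0,0,0],"rot":[0,0,0],"claw":5.7},{"delta_pos":[0,0,0],"rot":[0,0,0],"claw":6},{"delta_pos":[0,0,0],"rot":[0,0,0],"claw":6},{"delta_pos":[0,0,0],"rot":[0,0,0],"claw":6}]' 60;
python3 -m creep '[{"delta_pos":[0,0,-1],"rot":[0,0,0],"claw":6},{"delta_pos":[0,0,-3],"rot":[0,0,0],"claw":6},{"delta_pos":[0,0,-6],"rot":[0,0,0],"claw":6},{"delta_pos":[0,0,-9.5],"rot":[0,0,0],"claw":7},{"delta_pos":[0,0,-12],"rot":[0,0,0],"claw":8.5},{"delta_pos":[0,0,-13],"rot":[0,0,0],"claw":8.5},{"delta_pos":[0,0,-13],"rot":[0,0,0],"claw":8.5},{"delta_pos":[0,0,-13],"rot":[0,0,0],"claw":8.5}]' 60; python3 -c "
from h import *
goto(363,293,160,np.radians(40))
c=cam('wrist'); cv2.imwrite('pics/w19.png',c['color'])
"
```

```text
time: 23.85
tool_pos: [633.9, -213.3, 22.7]
tool_rot: [0.0, 0.727, 0.687, 0.0]
wrist_force: [-0.1, 0.5, -0.1]
gripper_width: 60.1
time: 24.52
tool_pos: [633.7, -213.2, 152.9]
tool_rot: [0.0, 0.727, 0.687, 0.0]
wrist_force: [-1.3, 0.2, -1.0]
gripper_width: 84.7
t24.52 pos [ 633.7 -213.2  152.9] delta_pos [ 49.   -29.9   -0.74] rot [ 2.000e-02  2.000e-02 -4.325e+01] q [-0.34  0.57  1.58  0.    0.99 -0.29] w 84.7 F [-1.3  0.2 -1. ]
```

View pics/w19.png

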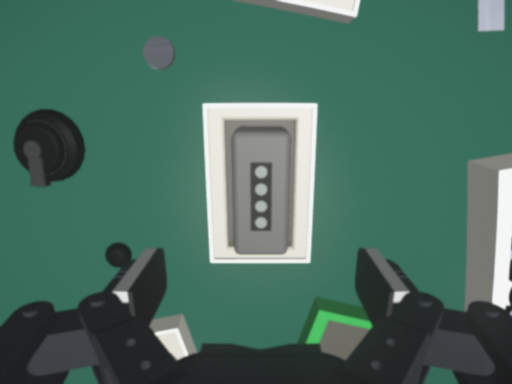

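The oblong speaker is centred and fully down in its pocket at (261,190). Next, the round speaker; I'll keep the yaw, as it is symmetric.

```bash
python3 -m creep '[{"delta_pos":[49,-29.9,0],"rot":[0,0,-3],"claw":8.5},{"delta_pos":[49,-29.9,0],"rot":[0,0,-3],"claw":8.5},{"delta_pos":[49,-29.9,0],"rot":[0,0,-3],"claw":8.5},{"delta_pos":[49,-29.9,0],"rot":[0,0,-3],"claw":8.5},{"delta_pos":[49,-29.9,0],"rot":[0,0,-3],"claw":8.5},{"delta_pos":[49,-29.9,0],"rot":[0,0,-3],"claw":8.5},{"delta_pos":[49,-29.9,0],"rot":[0,0,-3],"claw":8.5},{"delta_pos":[49,-29.9,0],"rot":[0,0,-3],"claw":8.5}]'; python3 -c "
from h import *
goto(363,293,155,0)"
```

```text
time: 25.23
tool_pos: [474.0, 81.9, 150.9]
tool_rot: [-0.001, 0.709, 0.705, -0.001]
wrist_force: [1.8, 0.8, -0.4]
gripper_width: 84.8
t25.23 pos [474.   81.9 150.9] delta_pos [ 21.06 -11.21  -0.38] rot [-0.21  0.03 -0.28] q [0.15 0.34 2.   0.   0.81 0.15] w 84.8 F [ 1.8  0.8 -0.4]
```

```bash
python3 -m creep '[{"delta_pos":[21,-11.2,0],"rot":[0,0,0],"claw":8.5},{"delta_pos":[21,-11.2,0],"rot":[0,0,0],"claw":8.5},{"delta_pos":[21,-11.2,0],"rot":[0,0,0],"claw":8.5},{"delta_pos":[21,-11.2,0],"rot":[0,0,0],"claw":8.5},{"delta_pos":[21,-11.2,0],"rot":[0,0,0],"claw":8.5},{"delta_pos":[21,-11.2,0],"rot":[0,0,0],"claw":8.5},{"delta_pos":[21,-11.2,0],"rot":[0,0,0],"claw":8.5},{"delta_pos":[21,-11.2,0],"rot":[0,0,0],"claw":8.5}]'; python3 -c "
from h import *
c=cam('wrist');c=cam('wrist');c=cam('wrist'); cv2.imwrite('pics/w20.png',c['color'])
print(w2px(c,[363,293,69]))
goto(363,293,28,0)"
```

```text
time: 25.9
tool_pos: [363.9, 291.6, 151.2]
tool_rot: [-0.0, 0.707, 0.707, -0.002]
wrist_force: [-0.2, -0.5, 0.3]
gripper_width: 85.1
[[257.88136416 197.07523145]]
t26.05 pos [365.4 290.  151.8] delta_pos [ 0.32 -0.23 12.38] rot [-0.09  0.08 -0.3 ] q [ 0.65  0.32  2.03 -0.    0.8   0.65] w 84.8 F [-0.2  0.2 -0. ]
```

View pics/w20.png

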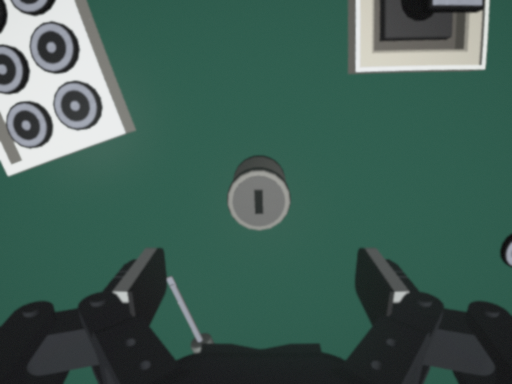

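```bash
python3 -c "
from h import *
c=cam('wrist'); print(px2w(c,[[168,280]],5),px2w(c,[[259,200]],69)); goto(363,292,28,0)"
```

```text
[[270.84110062 185.85000676   5.        ]] [[364.28468949 290.47947549  69.        ]]
t26.10 pos [365.8 289.9 152.1] delta_pos [ 0.22 -0.26 12.41] rot [-0.07  0.06 -0.34] q [ 0.64  0.32  2.03 -0.    0.8   0.65] w 84.5 F [ 0.3  0.1 -0.8]
```

The top is at (259,200), about (364,291) in world coordinates, and the screwdriver is over 100 mm from the fingers. Descending and gripping.

```bash
python3 -m creep '[{"delta_pos":[0.1,-0.15,3],"rot":[0,0,0],"claw":8.5},{"delta_pos":[0.1,-0.15,6],"rot":[0,0,0],"claw":8.5},{"delta_pos":[0.1,-0.15,9],"rot":[0,0,0],"claw":8.5},{"delta_pos":[0.1,-0.15,11.3],"rot":[0,0,0],"claw":8.5},{"delta_pos":[0.1,-0.15,12.1],"rot":[0,0,0],"claw":8.5},{"delta_pos":[0.1,-0.15,12.3],"rot":[0,0,0],"claw":8},{"delta_pos":[0.1,-0.15,12.3],"rot":[0,0,0],"claw":7},{"delta_pos":[0.1,-0.15,12.3],"rot":[0,0,0],"claw":6.3}]' 50;python3 -c "
from h import *
c=cam('wrist'); goto(363,292,28,0); cv2.imwrite('pics/w21.png',c['color'])"
```

```text
time: 26.77
tool_pos: [365.0, 292.3, 30.7]
tool_rot: [0.0, 0.709, 0.705, 0.001]
wrist_force: [-0.6, 0.6, 0.4]
gripper_width: 63.5
t26.82 pos [365.1 292.6  30.9] delta_pos [-0.06 -0.21  0.29] rot [ 0.1  -0.08 -0.29] q [0.65 0.55 2.07 0.   0.51 0.66] w 63.1 F [ 0.1  0.3 -0.4]
```

View pics/w21.png

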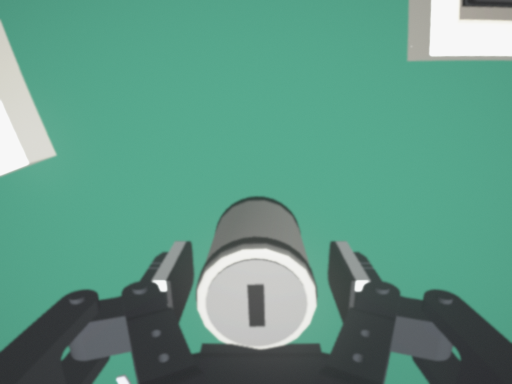

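The cylinder is centred between the pads, its top at (257,300). Closing.

```bash
python3 -m creep '[{"delta_pos":[0,0,0.1],"rot":[0,0,0],"claw":5.5},{"delta_pos":[0,0,0.1],"rot":[0,0,0],"claw":5},{"delta_pos":[0,0,0.1],"rot":[0,0,0],"claw":4.4},{"delta_pos":[0,0,0.1],"rot":[0,0,0],"claw":3.6},{"delta_pos":[0,0,0.1],"rot":[0,0,0],"claw":3.6},{"delta_pos":[0,0,0.1],"rot":[0,0,0],"claw":3.6},{"delta_pos":[0,0,0.1],"rot":[0,0,0],"claw":3.6},{"delta_pos":[0,0,0.1],"rot":[0,0,0],"claw":3.6}]' 60; python3 -m creep '[{"delta_pos":[0,0,-0.2],"rot":[0,0,0],"claw":3.6},{"delta_pos":[0,0,-0.8],"rot":[0,0,0],"claw":3.6},{"delta_pos":[0,0,-2],"rot":[0,0,0],"claw":3.6},{"delta_pos":[0,0,-3.8],"rot":[0,0,0],"claw":3.6},{"delta_pos":[0,0,-5.8],"rot":[0,0,0],"claw":3.6},{"delta_pos":[0,0,-7.4],"rot":[0,0,0],"claw":3.6},{"delta_pos":[0,0,-8],"rot":[0,0,0],"claw":3.6},{"delta_pos":[0,0,-8],"rot":[0,0,0],"claw":3.6}]' 60; python3 -c "
from h import *
goto(503,-408,110,0)
c=cam('wrist'); cv2.imwrite('pics/w22.png',c['color'])
"
```

```text
time: 27.48
tool_pos: [364.4, 292.5, 29.8]
tool_rot: [0.0, 0.709, 0.706, 0.001]
wrist_force: [-1.9, -0.9, 9.4]
gripper_width: 45.0
time: 28.15
tool_pos: [364.9, 292.8, 110.2]
tool_rot: [0.0, 0.709, 0.706, 0.002]
wrist_force: [-0.4, 0.4, -0.9]
gripper_width: 44.8
t28.15 pos [364.9 292.8 110.2] delta_pos [-70.02  14.12  -0.08] rot [ 0.15 -0.11 -0.25] q [ 0.65  0.39  2.05 -0.    0.69  0.66] w 44.8 F [-0.4  0.4 -0.9]
```

View pics/w22.png

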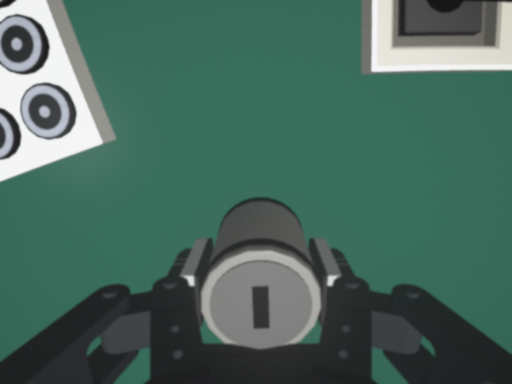

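Held securely (45 mm). Moving across in steps.

```bash
python3 -m creep '[{"delta_pos":[-1,0.2,0],"rot":[0,0,0],"claw":3.6},{"delta_pos":[-3.4,0.7,0],"rot":[0,0,0],"claw":3.6},{"delta_pos":[-6.7,1.3,0],"rot":[0,0,0],"claw":3.6},{"delta_pos":[-10,2,0],"rot":[0,0,0],"claw":3.6},{"delta_pos":[-13.3,2.7,0],"rot":[0,0,0],"claw":3.6},{"delta_pos":[-16.7,3.4,0],"rot":[0,0,0],"claw":3.6},{"delta_pos":[-20,4,0],"rot":[0,0,0],"claw":3.6},{"delta_pos":[-23.3,4.7,0],"rot":[0,0,0],"claw":3.6}]' 60; python3 -m creep '[{"delta_pos":[-3.3,0.7,0],"rot":[0,0,0],"claw":3.6},{"delta_pos":[-6.7,1.4,0],"rot":[0,0,0],"claw":3.6},{"delta_pos":[-10,2,0],"rot":[0,0,0],"claw":3.6},{"delta_pos":[-13.3,2.7,0],"rot":[0,0,0],"claw":3.6},{"delta_pos":[-16.7,3.4,0],"rot":[0,0,0],"claw":3.6},{"delta_pos":[-20,4,0],"rot":[0,0,0],"claw":3.6},{"delta_pos":[-23.3,4.7,0],"rot":[0,0,0],"claw":3.6},{"delta_pos":[-26.7,5.4,0],"rot":[0,0,0],"claw":3.6}]' 60; python3 -c "
from h import *
goto(503,-408,110,0)"
```

```text
time: 28.87
tool_pos: [408.7, 56.8, 107.6]
tool_rot: [-0.001, 0.709, 0.706, -0.001]
wrist_force: [0.1, 0.3, -1.2]
gripper_width: 44.8
time: 29.53
tool_pos: [461.3, -210.0, 107.3]
tool_rot: [-0.001, 0.709, 0.705, -0.001]
wrist_force: [0.7, 0.2, -0.4]
gripper_width: 44.7
t29.53 pos [ 461.3 -210.   107.3] delta_pos [-19.78   4.27  -0.31] rot [-0.16 -0.07 -0.28] q [-0.45  0.44  1.97 -0.    0.73 -0.45] w 44.7 F [ 0.7  0.2 -0.4]
```

```bash
python3 -m creep '[{"delta_pos":[-3.3,0.7,0],"rot":[0,0,0],"claw":3.6},{"delta_pos":[-6.6,1.4,0],"rot":[0,0,0],"claw":3.6},{"delta_pos":[-10,2.1,0],"rot":[0,0,0],"claw":3.6},{"delta_pos":[-13.2,2.8,0],"rot":[0,0,0],"claw":3.6},{"delta_pos":[-16,3.4,0],"rot":[0,0,0],"claw":3.6},{"delta_pos":[-18.2,3.9,0],"rot":[0,0,0],"claw":3.6},{"delta_pos":[-19.4,4.2,0],"rot":[0,0,0],"claw":3.6},{"delta_pos":[-19.7,4.3,0],"rot":[0,0,0],"claw":3.6}]' 60; python3 -c "
from h import *
for i in range(3): c=cam('wrist')
cv2.imwrite('pics/w23.png',c['color'])
goto(503,-408,34,0)
print(w2px(c,[503,-408,20]))"
```

```text
time: 30.2
tool_pos: [504.2, -407.2, 107.2]
tool_rot: [-0.001, 0.709, 0.705, -0.0]
wrist_force: [-0.4, -0.5, -1.7]
gripper_width: 44.7
t30.35 pos [ 504.  -404.1  107.7] delta_pos [-0.4  -0.09  7.37] rot [-0.11 -0.11 -0.25] q [-0.69  0.61  1.65  0.    0.89 -0.69] w 45.0 F [-0.6  0.  -2.3]
[[259.31258088 203.11598017]]
```

View pics/w23.png

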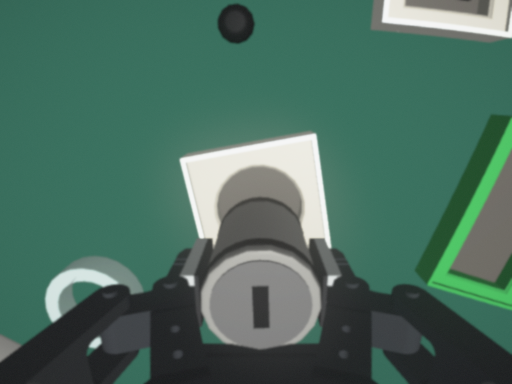

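```bash
python3 -c "
from h import *
c=cam('wrist'); s=robot.read_state(); zt=s['tool_pos'][2]
print('pocket',px2w(c,[[260,165.5],[217,200],[303,200]],20)); print('spk',px2w(c,[[260.5,198.5],[216,232],[304,232]],zt-29.8)); goto(503,-408,34,0)"
```

```text
pocket [[ 503.6600586  -378.98964542   20.        ]
 [ 471.74130473 -404.72525293   20.        ]
 [ 535.30007172 -404.98214109   20.        ]]
spk [[ 504.08703911 -386.02721569   78.1481603 ]
 [ 478.64951421 -405.87087975   78.1481603 ]
 [ 528.75679034 -406.06146729   78.1481603 ]]
t30.40 pos [ 504.2 -403.8  107.9] delta_pos [-0.43 -0.1   7.39] rot [-0.1  -0.1  -0.22] q [-0.69  0.6   1.65  0.    0.89 -0.69] w 45.0 F [ 0.7  1.1 -1.8]
```

Pocket centre is about (503.6,-411) and the speaker about (504,-409). I'll shift about 2.5 mm in -y while lowering.

```bash
python3 -m creep '[{"delta_pos":[-0.1,0,0.7],"rot":[0,0,0],"claw":3.6},{"delta_pos":[-0.25,0,2],"rot":[0,0,0],"claw":3.6},{"delta_pos":[-0.25,0,3.5],"rot":[0,0,0],"claw":3.6},{"delta_pos":[-0.25,0,4.7],"rot":[0,0,0],"claw":3.6},{"delta_pos":[-0.25,0,5.3],"rot":[0,0,0],"claw":3.6},{"delta_pos":[-0.25,0,5.6],"rot":[0,0,0],"claw":3.6},{"delta_pos":[-0.25,0,5.7],"rot":[0,0,0],"claw":3.6},{"delta_pos":[-0.25,0,5.7],"rot":[0,0,0],"claw":3.6}]' 60; python3 -c "
from h import *
c=cam('wrist'); cv2.imwrite('pics/w24.png',c['color'])
goto(503,-408,34,0)
c=cam('scene'); cv2.imwrite('pics/s24.png',cv2.resize(c['color'][110:210,70:190],None,fx=5,fy=5))
goto(503,-408,34,0)"
```

```text
time: 31.07
tool_pos: [505.1, -407.9, 51.6]
tool_rot: [-0.0, 0.709, 0.706, -0.0]
wrist_force: [-0.8, -0.9, -1.6]
gripper_width: 44.9
t31.12 pos [ 505.3 -408.1   52. ] delta_pos [ 0.01 -0.23  1.8 ] rot [ 0.03  0.02 -0.25] q [-0.7   0.69  1.66 -0.    0.79 -0.69] w 44.7 F [ 0.3  0.4 -1.7]
t31.17 pos [ 505.4 -408.2   52.2] delta_pos [ 0.02 -0.24  1.82] rot [ 0.04  0.04 -0.25] q [-0.7   0.69  1.66  0.    0.79 -0.69] w 44.9 F [ 0.2 -0.1 -2.3]
```

View pics/w24.png

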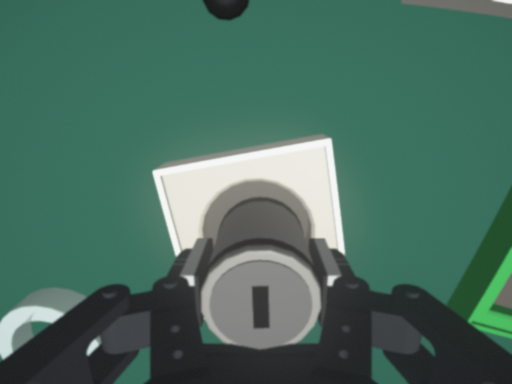

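View pics/s24.png

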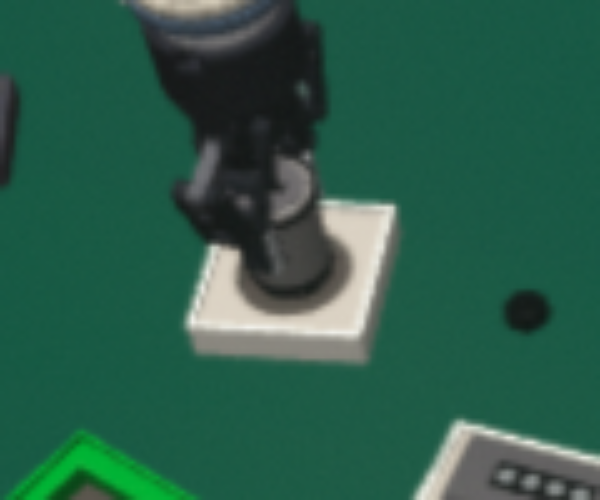

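The speaker is over the pocket: pocket columns 202–313, speaker centre 260. I'll trim 1.5 mm in -x and lower.

```bash
python3 -m creep '[{"delta_pos":[0,-0.1,0.3],"rot":[0,0,0],"claw":3.6},{"delta_pos":[0,-0.15,0.7],"rot":[0,0,0],"claw":3.6},{"delta_pos":[0,-0.15,1.1],"rot":[0,0,0],"claw":3.6},{"delta_pos":[0,-0.15,1.35],"rot":[0,0,0],"claw":3.6},{"delta_pos":[0,-0.15,1.5],"rot":[0,0,0],"claw":3.6},{"delta_pos":[0,-0.15,1.6],"rot":[0,0,0],"claw":3.6},{"delta_pos":[0,-0.15,1.65],"rot":[0,0,0],"claw":3.6},{"delta_pos":[0,-0.15,1.65],"rot":[0,0,0],"claw":3.6}]' 60; python3 -m creep '[{"delta_pos":[0,0,0.03],"rot":[0,0,0],"claw":3.6},{"delta_pos":[0,0,0.06],"rot":[0,0,0],"claw":3.6},{"delta_pos":[0,0,0.09],"rot":[0,0,0],"claw":3.6},{"delta_pos":[0,0,0.12],"rot":[0,0,0],"claw":3.6},{"delta_pos":[0,0,0.15],"rot":[0,0,0],"claw":3.6},{"delta_pos":[0,0,0.18],"rot":[0,0,0],"claw":3.6},{"delta_pos":[0,0,0.2],"rot":[0,0,0],"claw":3.6},{"delta_pos":[0,0,0.2],"rot":[0,0,0],"claw":3.6}]' 60
```

```text
time: 31.83
tool_pos: [503.5, -407.9, 35.1]
tool_rot: [-0.0, 0.709, 0.706, 0.0]
wrist_force: [0.0, -0.3, -1.2]
gripper_width: 44.7
time: 32.5
tool_pos: [503.5, -408.0, 33.8]
tool_rot: [0.0, 0.709, 0.706, 0.0]
wrist_force: [-2.7, 1.4, 4.7]
gripper_width: 44.6
```

Contact at about 6 N. Releasing, retreating and checking.

```bash
python3 -m creep '[{"delta_pos":[0,0,0],"rot":[0,0,0],"claw":4.5},{"delta_pos":[0,0,0],"rot":[0,0,0],"claw":4.8},{"delta_pos":[0,0,0],"rot":[0,0,0],"claw":5.3},{"delta_pos":[0,0,0],"rot":[0,0,0],"claw":6},{"delta_pos":[0,0,0],"rot":[0,0,0],"claw":6.5},{"delta_pos":[0,0,0],"rot":[0,0,0],"claw":6.5},{"delta_pos":[0,0,0],"rot":[0,0,0],"claw":6.5},{"delta_pos":[0,0,0],"rot":[0,0,0],"claw":6.5}]' 60;
python3 -m creep '[{"delta_pos":[0,0,-1],"rot":[0,0,0],"claw":6.5},{"delta_pos":[0,0,-3],"rot":[0,0,0],"claw":6.5},{"delta_pos":[0,0,-6],"rot":[0,0,0],"claw":6.5},{"delta_pos":[0,0,-9.5],"rot":[0,0,0],"claw":7},{"delta_pos":[0,0,-13],"rot":[0,0,0],"claw":8.5},{"delta_pos":[0,0,-15],"rot":[0,0,0],"claw":8.5},{"delta_pos":[0,0,-16],"rot":[0,0,0],"claw":8.5},{"delta_pos":[0,0,-16],"rot":[0,0,0],"claw":8.5}]' 60; python3 -c "
from h import *
goto(300,-530,230,0)
c=cam('wrist'); cv2.imwrite('pics/w25.png',c['color'])
"
```

```text
time: 33.17
tool_pos: [503.5, -407.9, 33.1]
tool_rot: [-0.0, 0.709, 0.706, -0.0]
wrist_force: [1.2, 0.1, 0.5]
gripper_width: 65.0
time: 33.83
tool_pos: [504.7, -408.9, 196.5]
tool_rot: [0.003, 0.709, 0.706, 0.0]
wrist_force: [0.6, -0.2, 1.1]
gripper_width: 85.0
t33.83 pos [ 504.7 -408.9  196.5] delta_pos [-12.21 -20.4   -3.39] rot [ 0.23  0.19 -0.25] q [-0.7   0.49  1.6  -0.    1.04 -0.69] w 85.0 F [ 0.6 -0.2  1.1]
```

View pics/w25.png

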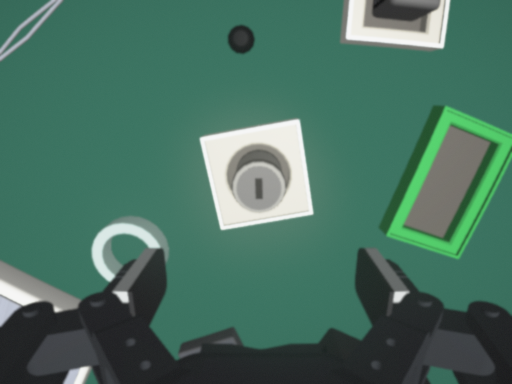

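The round speaker is upright in its pocket at (259,180). I'll back the arm away so the top and scene cameras can check everything.

```bash
python3 -m creep '[{"delta_pos":[-12.2,-20.4,-3],"rot":[0,0,0],"claw":8.5},{"delta_pos":[-12.2,-20.4,-3],"rot":[0,0,0],"claw":8.5},{"delta_pos":[-12.2,-20.4,-3],"rot":[0,0,0],"claw":8.5},{"delta_pos":[-12.2,-20.4,-3],"rot":[0,0,0],"claw":8.5},{"delta_pos":[-12.2,-20.4,-3],"rot":[0,0,0],"claw":8.5},{"delta_pos":[-12.2,-20.4,-3],"rot":[0,0,0],"claw":8.5},{"delta_pos":[-12.2,-20.4,-3],"rot":[0,0,0],"claw":8.5},{"delta_pos":[-12.2,-20.4,-3],"rot":[0,0,0],"claw":8.5}]'; python3 -c "
from h import *
c=cam('top');c=cam('top'); cv2.imwrite('pics/tF.png',cv2.resize(c['color'][80:280,60:440],None,fx=2,fy=2,interpolation=cv2.INTER_CUBIC))
c=cam('scene'); cv2.imwrite('pics/sF.png',cv2.resize(c['color'][100:290,80:480],None,fx=2,fy=2,interpolation=cv2.INTER_CUBIC))
goto(300,-530,230,0)
"
```

```text
time: 34.55
tool_pos: [296.9, -528.9, 221.2]
tool_rot: [-0.002, 0.71, 0.704, 0.001]
wrist_force: [0.0, 0.2, -0.1]
gripper_width: 84.8
t34.70 pos [ 299.4 -527.9  221.7] delta_pos [-0.21  0.06 -0.83] rot [-0.06 -0.14 -0.21] q [-1.07  0.41  1.68  0.    1.06 -1.07] w 85.2 F [ 0.4  1.  -0.9]
```

View pics/tF.png

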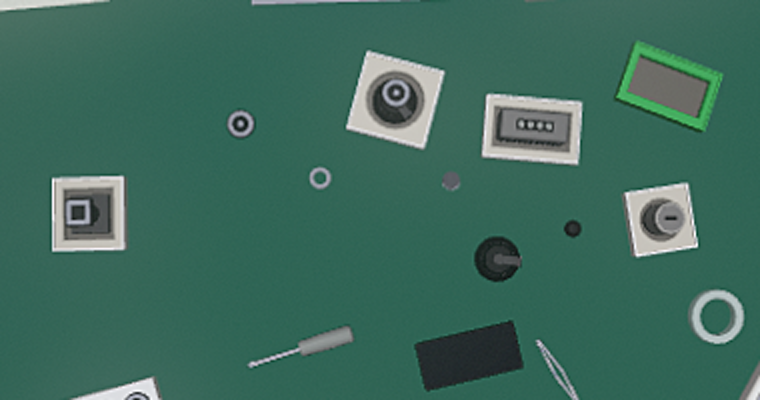

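View pics/sF.png

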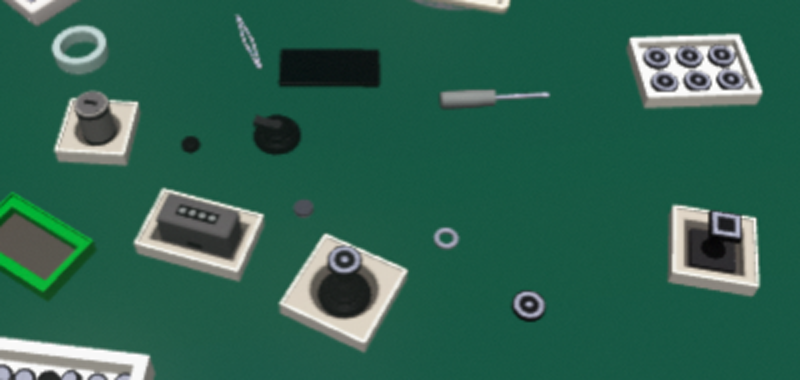

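Both views show all four products standing in their own boxes, the bare foot and loose head in place, and the green look-alike empty. One numeric check before handing in.

```bash
python3 - <<'E'
from h import *
def tri(name,pt,ps):
    A=[];b=[]
    for c,p in((T,pt),(S,ps)):
        o=c["E"][:3,3]; d=px2w(c,[p],0)[0]-o; d/=np.linalg.norm(d); M=np.eye(3)-np.outer(d,d); A.append(M); b.append(M@o)
    print(name,np.linalg.lstsq(np.vstack(A),np.hstack(b),rcond=None)[0].round(1))
T=cam('top');S=cam('scene')
f=lambda u,v,x,y:((u+.5)/2-.5+x,(v+.5)/2-.5+y)
for n,a,b in(("suction z86",(396.5,93),(344.5,260)),("square z70",(78,212.5),(725.5,225)),("round z73",(670.5,219),(92,103)),("bar z58",(535,126),(199.5,215))):
    tri(n,f(*a,60,80),f(*b,80,100))
E
```

```text
suction z86 [670.1  -9.5  85.9]
square z70 [490.7 442.   69.4]
round z73 [ 501.8 -406.6   74.1]
bar z58 [ 632.  -210.2   57.5]
```

The triangulated tops match the expected heights of 86, 70, 73 and 58 mm to about 1 mm, and their centres lie within 2 mm of the pocket centres. Handing in.

```bash
python3 -c "
from bench import robot
print(robot.job_done())"
```

```text
the job is handed in; nothing more can be done
None
```

All four finished products are packed, each upright and fully down in its own pocket. I packed them in the listed order and handed in at about 35 s of the 96 s. The hand-in gives no verdict.

- **Heights:** the tops of the packed products, triangulated from the top and scene cameras, came out at 85.9, 69.4, 57.5 and 74.1 mm. The expected heights are 86, 70, 58 and 73 mm (suction mount, square mount, oblong speaker, cylindrical speaker).
- **Centring:** every product is within about 2 mm of its pocket centre, against 8–9 mm of clearance per side.
- **Forces:** the wrist force stayed under 10 N in every reading I took; it was not logged between readings.
- **Left alone:** in the last pictures the bare suction foot and the loose mount head look undisturbed, and the green look-alike box is still empty. The arm was clear of everything.
- **Disagreements:** the three cameras differed by up to about 4 mm on absolute positions. I therefore trimmed the suction mount, the oblong speaker and the cylindrical speaker by 1.5–4 mm, and the square mount by 1–1.5 mm, using the wrist picture before lowering. No check failed.

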